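# Fold the returned hinges and bracket and pack them in their tray

## Task

Put the returned fittings back in their cardboard tray: fold each of the two door hinges and the shelf bracket fully shut, stand one folded hinge on edge in each of the two narrow slots (pin upright, down on the floor of the slot), and lay the folded bracket flat, base down, in the wide middle compartment. Leave the other stock on the table where it is.

Things in the scene. Friction and masses are not known exactly. Their poses are not given: they have to be found in the camera images.
- hinge_a_pin (a point): the first of two like steel door hinges, loose, 0.45 kg, on edge as an open V. Two leaves 90 long (from pin axis) x 70 high x 5 mm; upright pin, knuckle 16 mm across. Point: on the pin axis half-way up, 35 mm over its underside. Own x: along the first leaf to its free edge; z: up the pin. First leaf is 2 to 7 mm to the -y side of x. Folded: 14 mm thick, 98 long, middle 41 mm from the pin along x
- hinge_a_leaf (a joint): opening of the first hinge, rad: 0 = folded, leaves parallel 2 mm apart; grows as the second leaf swings about the pin, counter-clockwise from above, away from the first (at value v it points v round from the pin point's x). Starts at 0.6 to 1.15. Light friction (0.03 N m): stays where left; shuts when squeezed across both leaves
- hinge_b_pin (a point): the second of two like steel door hinges, loose, 0.45 kg, on edge as an open V. Two leaves 90 long (from pin axis) x 70 high x 5 mm; upright pin, knuckle 16 mm across. Point: on the pin axis half-way up, 35 mm over its underside. Own x: along the first leaf to its free edge; z: up the pin. First leaf is 2 to 7 mm to the -y side of x. Folded: 14 mm thick, 98 long, middle 41 mm from the pin along x
- hinge_b_leaf (a joint): opening of the second hinge, rad: 0 = folded, leaves parallel 2 mm apart; grows as the second leaf swings about the pin, counter-clockwise from above, away from the first (at value v it points v round from the pin point's x). Starts at 0.6 to 1.15. Light friction (0.03 N m): stays where left; shuts when squeezed across both leaves
- bracket_mid (a point): steel folding shelf bracket, loose, 0.36 kg, lying on its base bar (164 x 24 x 13 mm). Folded: 164 (own x) x 24 (y) x 26 mm (z, up); the point is the folded bracket's centre, 13 mm over its underside. Arm 154 x 24 x 11 mm, hinged on a level pivot (along y) 75 mm from the centre to -x, 14.5 mm over the underside; folded, it lies on the base, free end at +x
- bracket_arm (a joint): angle of the bracket's arm over its base, rad: 0 = folded flat on the base, 1.57 = straight up, more = leaning out backwards past the pivot; starts at 0.9 to 1.8. Free end 154 mm from the pivot. Stiff hinge (friction 0.08 N m): stays where left, pushed over and down with about 1 N near its end
- tray_middle (a point): fixed open cardboard tray, 196 x 148 mm outside, 36 mm high, walls 5, floor 4 mm; two 5 mm dividers, nearly full height, run along its length (own x). Point: centre of the floor surface of the wide middle compartment (186 along x, 80 across y, 32 mm deep; z up), for the bracket
- tray_slot_left (a point): centre of the floor surface of the tray's narrow slot on the tray's +y side, 57 mm from the tray's middle: 186 mm long (own x), 24 mm wide (own y), 32 mm deep; takes one folded hinge on edge
- tray_slot_right (a point): the same for the narrow slot on the tray's -y side
- jar: bystander: small jar, 52 mm across, 75 mm high; origin at its underside's centre
- small_carton: bystander: closed carton 70 x 50 x 45 mm (x, y, z); origin at its underside's centre
- flat_carton: bystander: closed flat carton 90 x 60 x 28 mm; origin at its underside's centre
- tin: bystander: small tin, 44 mm across, 60 mm high; origin at its underside's centre
- tape: bystander: roll of tape lying flat, 90 mm across, 24 mm high; origin at its underside's centre
- offcut: bystander: L-shaped aluminium offcut 130 x 30 mm, 30 mm high; origin under its centre
Things that resemble listed ones, but are neither listed nor needed, are in the scene too. What is shaped like the part that bears hinge_a_pin but turquoise is not meant. Leave any orange look-alike of the part that bears hinge_b_pin alone.

How it is judged:
By the outcome, as a careful person would: the job done as asked, in the order asked, and still so for the second after the job is handed in, with the robot touching nothing.
It also fails if it takes over 72 s, if anything falls off the work surface, if the arm or the gripper's body presses on something with over 40 N, if the wrist force passes 120 N, or if a joint passes its speed limit or range.

## Robot

A 7-joint arm with a two-finger parallel gripper is mounted at the origin on the work surface. World frame = base frame: x ahead of the robot, y to its left, z up, the work surface at z = 0. Lengths are in m, angles in rad, forces in N, time in s.
With the tool pointing down it reaches from about 0.425 to 0.875 m from the base axis. Payload 4.7 kg.
Tool frame: the origin (TCP) lies midway between the tips of the shut fingers; the grasp point (between the pads) lies 19 mm behind it; z points along the fingers, y is the direction in which the jaws open and shut (so a half turn about z gives the same grasp; the last joint's range is limited). The gripper opens to 87 mm and grips with 3 to 60 N. Pads are 19 mm wide; open, the fingers measure 117 mm over their backs; the gripper's body (75 mm by 190 mm) begins 51 mm behind the grasp point.
Start: joints at [1.252, 0.321, -0.07, 1.45, 0.023, 1.371, -0.057], TCP at [0.212, -0.614, 0.223] pointing down, gripper open.
Joint ranges: [-2.86, 2.86], [-0.3, 2.09], [-1.38, 1.24], [0.06, 2.45], [-1.56, 4.7], [0.09, 2.05], [-2.69, 2.69]. Speed limits (rad/s): [2.57, 2.57, 3.14, 3.14, 3.14, 3.14, 3.14].

## Interface

Orientations are given as a rotation vector (axis times angle).
In Python, from bench import * gives the robot as it stands.
- The arm moves only by the tool move_arm, never from a script. Its arguments are lists of equal length, an entry for each row: "jaw": the closure in counts, from 0 (fully open) to 255 (shut); "slide": the shift along the tool's x, y, z in cm, a list of three; "dr": the turn, a rotation vector about the tool's x, y, z in degrees, a list of three. A call has 1 to 5 rows; each row shifts and turns the commanded pose from where the row before left it, along the tool's axes as they then stand; what a row does not reach is not made up. A row lasts 1/10 s, in which the tool goes at most 50 mm and 8.59 degrees, less where a joint would pass 70% of its speed; a pose out of reach is approached as far as the arm can. A call with a gripper value outside its range is refused whole. The fingers move at their own pace and stop on an object; "force" is the grip in N (left out, the last holds). Time passes only in rows, so rows that do not move let the fingers close. It gives the time, the measured TCP pose, the force and the opening at its end, in the units of the state.
- get_state(): the state, without advancing time (a new reading comes with each control period).
- get_image(name): name is "side" or "top" or "wrist"; returns (picture, depth): 480x640x3 uint8, red, green, blue; 480x640 float32, m along the optical axis (not along the pixel's ray), 0 where there is no reading.
- camera_params(name): a dict with "K" (3x3 intrinsics, pixels), "k1" (the pictures are not rectified: a ray, as slopes to the right and down, at radius r is drawn at 1 + k1 r^2 times it, then the intrinsics apply), "extrinsics" (4x4, takes a point from camera to world coordinates); the wrist camera has in their place "tool_from_camera" (4x4, takes a point from camera to tool coordinates, whose origin is the TCP and whose axes are the flange's). Camera axes: x right, y up, looking along -z (the intrinsics and any distortion apply to the point x, -y, -z); pixel columns grow to the right and rows downward; lengths in m; the calibration is good to about 2 mm. A picture is of the moment at which its call begins: read the wrist's pose just before it. camera_params takes no time and is no camera call.
- close_job(): hands the job in, once; it reports no verdict.
Trained networks look in the newest picture that a camera, given by its name, has taken for a name from the list of things; names that differ only in an ending like _2 or _b are one class to them, and where a whole thing is asked for, a point or a joint stands for the part that bears it (a point fixed in the world has none). Each returns a list of dicts, best first, with "score" (0 to 1); they miss things now and then, are a little off and sometimes report something else, mostly with a low value. They report only what shows in the picture. A call takes as long as a camera call. They do not tell look-alikes from the thing itself.
- regions_of(camera, query): "mask" (480x640 bool, what is visible of it) and "xy" ([column, row] in pixels, amid what is visible of it).
The state is a dict: "time": time; "joint_positions": joint angles; "qd": joint speeds; "joint_torque": joint torques, N m; "position": TCP position; "tool_rot": TCP orientation; "ft_force": force on the tool from outside, world axes, zero at the start; "torque": the same for the moment, N m; "grip_width": opening from 0.0 (shut) to 1.0 (fully open).
Only numpy, scipy, OpenCV 4.12 (cv2) and the standard library are available. Lean on these libraries where they do the work, as an engineer would, in place of code of your own. Each camera call takes 0.05 s, during which the arm holds its last target.

## Working session

There is one attempt and no reset: what is moved stays moved. The work goes in short steps, Python scripts to look and compute and a tool call to move; the robot and the scene stay as the last step left them, time stands still between calls to the robot, and variables do not carry over. Pictures are saved under pics/ and viewed, and the job is handed in when it is done.

Besides the shell and the picture viewer there is one more tool, called after ">>>" by a JSON object that holds its "api" and its "payload", one argument or row to a line. move_arm: Moves the arm, as the interface text tells. Its arguments: {"type":"object","properties":{"jaw":{"type":"array","items":{"type":"number"}},"slide":{"type":"array","items":{"type":"array","items":{"type":"number"}}},"dr":{"type":"array","items":{"type":"array","items":{"type":"number"}}},"force":{"type":"number"}},"required":["jaw","slide","dr"]}

```bash
ls; mkdir -p pics; python3 - <<'E'
from bench import *
import cv2,numpy as np
s=get_state();print(s)
for n in("top","side"):
    im,d=get_image(n);cv2.imwrite(f"pics/{n}0.png",im[:,:,::-1]);np.savez(f"{n}0.npz",im=im,d=d)
    p=camera_params(n);print(n,p)
print(camera_params("wrist"))
print(get_state()["time"])
E
```

```text
pics
{'time': 0.0, 'joint_positions': array([ 1.25209729,  0.32183463, -0.07008336,  1.45169355,  0.02265501,
        1.37080621, -0.05691367]), 'qd': array([-3.98057224e-04, -5.36975642e-04,  8.42262552e-04, -5.23975358e-04,
        1.25471817e-03, -2.00990033e-03, -2.88952574e-05]), 'joint_torque': array([ 1.64486075e-03, -4.91289139e+01, -4.02944684e-01, -3.12528348e+01,
       -6.38852036e-02,  4.38462419e-02,  1.42728791e-04]), 'position': array([ 0.212096  , -0.61382375,  0.22144467]), 'tool_rot': array([-3.09632191e+00, -5.20078039e-01,  7.45416438e-04]), 'ft_force': array([ 0.12463917,  0.08447222, -0.91110129]), 'torque': array([-0.04291517, -0.03819885, -0.00167531]), 'grip_width': 0.9973086073909385}
top {'K': array([[476.90536474,   0.        , 326.7081322 ],
       [  0.        , 476.90536474, 240.81586302],
       [  0.        ,   0.        ,   1.        ]]), 'k1': -0.0837212803942847, 'extrinsics': array([[ 0.00889603,  0.98374818, -0.17933316,  0.35316212],
       [-0.9998271 ,  0.0058221 , -0.01765993,  0.03130768],
       [-0.01632882,  0.17945925,  0.98362988,  1.1
[... 381 characters left out ...]
5002523, -0.71294188],
       [-0.00293098,  0.8517152 ,  0.52399678,  0.53309685],
       [ 0.        ,  0.        ,  0.        ,  1.        ]])}
{'K': array([[422.38490548,   0.        , 322.43412087],
       [  0.        , 422.38490548, 242.86079451],
       [  0.        ,   0.        ,   1.        ]]), 'k1': 0.01876701242550352, 'tool_from_camera': array([[ 9.15481470e-04,  9.54439855e-01,  2.98401951e-01,
         8.35405591e-02],
       [ 9.99999408e-01, -6.98436864e-04, -8.33992366e-04,
        -1.02002211e-03],
       [-5.87580630e-04,  2.98402538e-01, -9.54439930e-01,
        -1.61990125e-01],
       [ 0.00000000e+00,  0.00000000e+00,  0.00000000e+00,
         1.00000000e+00]])}
0.1
```

View pics/top0.png

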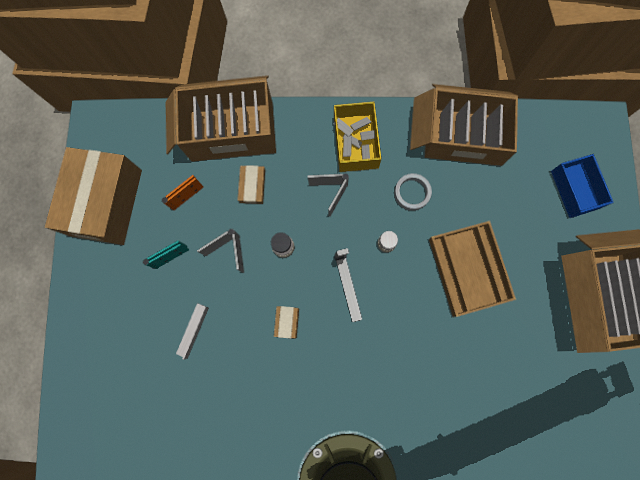

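View pics/side0.png

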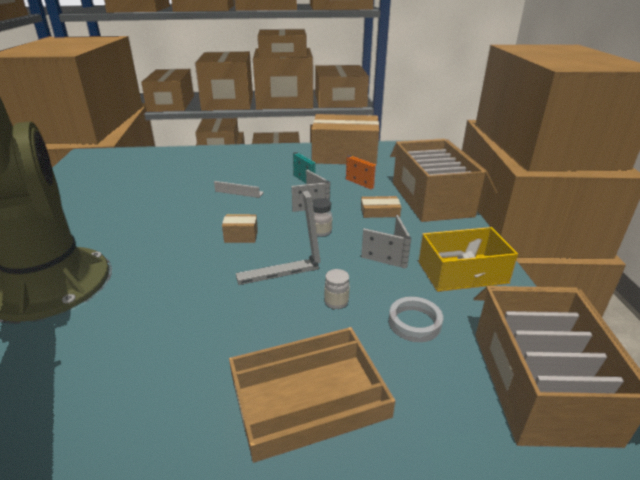

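```bash
cat > h.py <<'E'
from bench import *
import cv2,numpy as np
from scipy.spatial.transform import Rotation as R
def cloud(n,d,ext=None):
    p=camera_params(n);v,u=np.mgrid[0:480,0:640]
    uv=cv2.undistortPoints(np.stack([u,v],-1).reshape(-1,1,2).astype(float),p["K"],np.array([p["k1"],0,0,0.])).reshape(480,640,2)
    P=np.stack([uv[...,0]*d,-uv[...,1]*d,-d,np.ones_like(d)],-1)
    E=p["extrinsics"] if ext is None else ext
    return (P@E.T)[...,:3]
def wrist_ext():
    s=get_state();T=np.eye(4);T[:3,:3]=R.from_rotvec(s["tool_rot"]).as_matrix();T[:3,3]=s["position"]
    return T@camera_params("wrist")["tool_from_camera"]
E
python3 - <<'E'
from h import *
np.set_printoptions(precision=4,suppress=True)
im,d=get_image("top");np.savez("top1.npz",im=im,d=d);W=cloud("top",d)
M={}
for q in["hinge_a_pin","bracket_mid","tray_middle","tray_slot_left","jar","small_carton","flat_carton","tin","tape","offcut"]:
    for r in regions_of("top",q):
        m=r["mask"];ok=m&(d>0);P=W[ok]
        print(q,round(r["score"],2),r["xy"],m.sum(),np.median(P,0),P[:,2].max()) if ok.any() else print(q,r["score"],r["xy"])
        M[f"{q}_{int(r['xy'][0])}"]=m
np.savez("masks.npz",**M)
# table
for px in[(300,280),(420,300),(200,280),(320,380)]:print(W[px[1],px[0]])
for (u0,u1,v0,v1,n) in[(190,300,215,290,"hA"),(295,380,165,225,"hB"),(325,400,220,330,"br"),(425,520,215,320,"tray")]:
    c=cv2.resize(im[v0:v1,u0:u1],None,fx=5,fy=5,interpolation=cv2.INTER_NEAREST)[:,:,::-1];cv2.imwrite(f"pics/c_{n}.png",c);print(n,c.shape)
print(get_state()["time"])
E
```

```text
hinge_a_pin 0.59 [163.9, 254.9] 544 [0.5182 0.4339 0.0577] 0.07600515984773293
bracket_mid 0.84 [348.2, 282.1] 691 [0.4584 0.0023 0.0139] 0.17166742799711499
tray_middle 0.8 [469.3, 266.3] 5350 [ 0.4947 -0.299   0.0065] 0.04312492605074447
tray_slot_left 0.59 [469.9, 267.8] 5470 [ 0.4948 -0.2993  0.0065] 0.04312492605074447
jar 0.66 [281.1, 244.8] 465 [0.5417 0.1554 0.0737] 0.08033964301111562
jar 0.28 [334.9, 195.2] 201 [0.659  0.0275 0.0552] 0.07466593026452051
small_carton 0.66 [285.8, 323.3] 721 [0.3649 0.1435 0.0454] 0.052150323862075076
small_carton 0.53 [469.7, 269.0] 5448 [ 0.4946 -0.2988  0.0065] 0.04312492605074447
flat_carton 0.95 [252.8, 185.3] 923 [0.6991 0.2385 0.0283] 0.03673982635279405
flat_carton 0.48 [345.8, 283.1] 743 [0.4564 0.0023 0.0139] 0.17166742799711499
tin 0.89 [387.2, 237.9] 334 [ 0.5525 -0.0899  0.0596] 0.06568609343054632
tape 0.77 [414.8, 184.6] 503 [ 0.6818 -0.1586  0.0233] 0.030498085818292164
tape 0.56 [227.9, 244.3] 713 [0.546  0.2901 0.0409] 0.07606987248226149
offcut 0.64 [192.8, 335.8] 689 [0.3404 0.3722 0.0058] 0.0365077359088235
[0.466  0.1157 0.0026]
[ 0.4199 -0.1737 -0.0003]
[0.4637 0.3603 0.0028]
[ 0.2306  0.0649 -0.0021]
hA (375, 550, 3)
hB (300, 425, 3)
br (550, 375, 3)
tray (525, 475, 3)
0.65
```

```bash
python3 - <<'E'
import cv2,numpy as np
a=[cv2.imread(f"pics/c_{n}.png") for n in("hA","hB","br","tray")]
H=np.zeros((600,800,3),np.uint8)
def put(i,x,y,w,h):
    H[y:y+h,x:x+w]=cv2.resize(a[i],(w,h))
put(0,0,0,410,280);put(1,0,300,410,290);put(2,420,0,190,279);put(3,420,290,280,309)
cv2.imwrite("pics/crops1.png",H)
E
```

```text
(no output)
```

View pics/crops1.png

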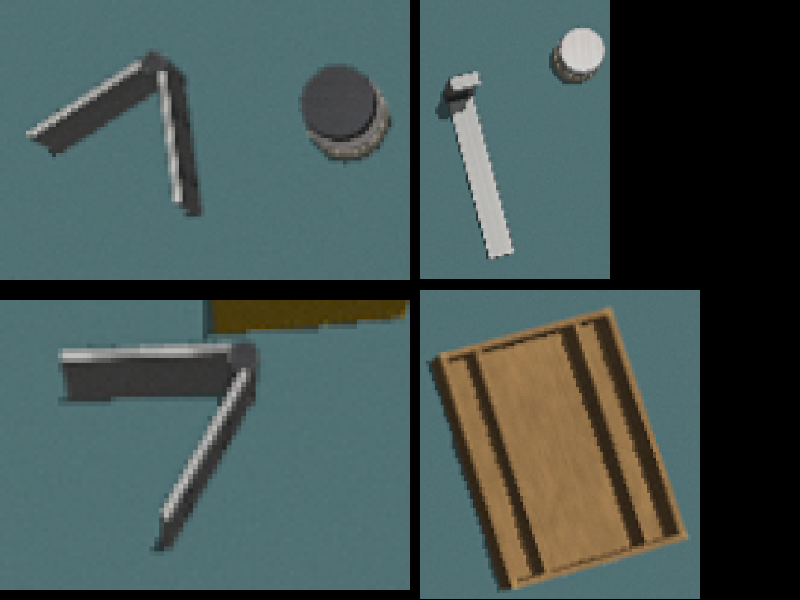

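```bash
python3 - <<'E'
from h import *
np.set_printoptions(precision=4,suppress=True)
z=np.load("top1.npz");im,d=z["im"],z["d"];W=cloud("top",d)
d0=np.load("top0.npz")["d"];W0=cloud("top",d0)
for n,(u0,u1,v0,v1) in dict(hA=(190,262,222,280),hB=(300,360,168,222)).items():
    for Wx in(W,W0):
        P=Wx[v0:v1,u0:u1].reshape(-1,3);P=P[(P[:,2]>.062)]
        # two-line fit by RANSAC
        print(n,len(P),P.min(0),P.max(0))
        rng=np.random.default_rng(0);Q=P[:,:2];L=[]
        for k in range(2):
            best=None
            for _ in range(800):
                i,j=rng.choice(len(Q),2,replace=False);t=Q[j]-Q[i];l=np.hypot(*t)
                if l<.03:continue
                nn=np.array([-t[1],t[0]])/l;m=abs((Q-Q[i])@nn)<.004
                if best is None or m.sum()>best.sum():best=m
            q=Q[best];c=q.mean(0);t=np.linalg.svd(q-c)[2][0];s=(q-c)@t
            print(" line c",c,"t",t,"ang",np.degrees(np.arctan2(t[1],t[0])),"ends",c+s.min()*t,c+s.max()*t,best.sum(), 'len',np.ptp(s))
            L.append((c,t));Q=Q[~best]
        A=np.array([L[0][1],-L[1][1]]).T;ab=np.linalg.solve(A,L[1][0]-L[0][0]);print(" cross",L[0][0]+ab[0]*L[0][1])
# bracket
P=W[220:330,325:400].reshape(-1,3);b=P[(P[:,2]>.008)]
low=b[b[:,2]<.022];c=low[:,:2].mean(0);t=np.linalg.svd(low[:,:2]-c)[2][0];s=(low[:,:2]-c)@t
print("br base",c,t,np.degrees(np.arctan2(t[1],t[0])),c+s.min()*t,c+s.max()*t)
hi=b[b[:,2]>.03]
for zz in np.arange(.02,.18,.02):
    q=b[(b[:,2]>zz)&(b[:,2]<zz+.02)];print(zz,len(q),q.mean(0) if len(q) else '')
# tray
P=W[210:325,420:525].reshape(-1,3);q=P[(P[:,2]>.028)&(P[:,2]<.05)]
r=cv2.minAreaRect((q[:,:2]*1000).astype(np.float32));print("tray rim",r,len(q), np.median(q[:,2]))
E
```

```text
hA 225 [0.3532 0.0313 0.0622] [0.5796 0.3518 1.1521]
 line c [0.5525 0.309 ] t [-0.5278  0.8494] ang 121.85357734789561 ends [0.5776 0.2685] [0.5261 0.3513] 124 len 0.09748865997343709
 line c [0.5312 0.263 ] t [-0.9861 -0.1659] ang -170.45237872801422 ends [0.5798 0.2711] [0.4843 0.2551] 77 len 0.09681828241002724
 cross [0.5763 0.2705]
hA 232 [0.3532 0.0313 0.0621] [0.5796 0.3519 1.1521]
 line c [0.5525 0.3095] t [-0.5436  0.8394] ang 122.92642975682753 ends [0.5784 0.2695] [0.5256 0.351 ] 129 len 0.0971335714683007
 line c [0.5322 0.2633] t [-0.9855 -0.1695] ang -170.2388446208318 ends [0.5725 0.2702] [0.4841 0.255 ] 77 len 0.08969304162320266
 cross [0.5774 0.271 ]
hB 241 [0.3532 0.0017 0.0624] [0.7144 0.0991 1.1521]
 line c [0.7084 0.052 ] t [ 0.0364 -0.9993] ang -87.91676591535186 ends [0.7067 0.0992] [0.7102 0.0017] 120 len 0.0974961214503491
 line c [0.6667 0.0255] t [-0.8861  0.4635] ang 152.38628062516767 ends [0.7118 0.0019] [0.6254 0.0471] 101 len 0.09752906193486803
 cross [0.7102 0.0027]
hB 246 [0.3532 0.0017 0.0624] [0.7145 0.0991 1.1521]
 line c [0.7085 0.0505] t [ 0.0345 -0.9994] ang -88.02054269135954 ends [0.7068 0.0992] [0.7102 0.0017] 124 len 0.09753851377234776
 line c [0.6661 0.0257] t [-0.8877  0.4604] ang 152.5841896635098 ends [0.7122 0.0018] [0.6254 0.0468] 101 len 0.09774476572812696
 cross [0.7101 0.0029]
br base [ 0.4485 -0.0024] [-0.9826 -0.1857] -169.2958247604295 [0.5495 0.0167] [ 0.3595 -0.0193]
0.02 55 [ 0.5372 -0.0545  0.0289]
0.04 141 [ 0.5533 -0.0888  0.0555]
0.06 146 [ 0.5563 -0.0908  0.062 ]
0.08 5 [0.5164 0.0252 0.0895]
0.1 4 [0.5116 0.0259 0.1092]
0.12000000000000001 3 [0.5108 0.0206 0.129 ]
0.13999999999999999 6 [0.5087 0.0215 0.1515]
0.16 60 [0.5104 0.0163 0.1687]
tray rim ((494.5490417480469, -294.85284423828125), (198.83334350585938, 151.0829315185547), 15.572556495666504) 1270 0.03559612741810958
```

```bash
python3 - <<'E'
from h import *
np.set_printoptions(precision=4,suppress=True)
z=np.load("top1.npz");im,d=z["im"],z["d"];W=cloud("top",d)
P=W[262:330,325:370].reshape(-1,3);low=P[(P[:,2]>.0085)&(P[:,2]<.03)]
r=cv2.minAreaRect((low[:,:2]*1000).astype(np.float32));print(r,np.median(low[:,2]),cv2.boxPoints(r))
P=W[240:262,325:365].reshape(-1,3);hi=P[P[:,2]>.15];
r=cv2.minAreaRect((hi[:,:2]*1000).astype(np.float32));print("arm top",r,hi.min(0),hi.max(0))
s=np.load("side0.npz");S=cloud("side",s["d"]);
P=S[185:290,230:330].reshape(-1,3)
t=np.array([-.983,-.186]);
Q=P[(P[:,2]>.006)&(abs((P[:,:2]-[.45,-.0])@[-t[1],t[0]])<.035)]
u=(Q[:,:2]-[.45,0])@t
for a,b in((.006,.02),(.02,.05),(.05,.08),(.08,.11),(.11,.14),(.14,.2)):
    m=(Q[:,2]>a)&(Q[:,2]<b);print(a,m.sum(),u[m].min(),np.median(u[m]),u[m].max(),np.median(Q[m],0),Q[m,2].max())
m=(Q[:,2]<.02);print(Q[m][np.argmax(u[m])],Q[m][np.argmin(u[m])])
# heights of back bins
for n,(a,b,c,e) in dict(yel=(330,385,100,172),boxL=(165,278,75,162),boxR=(408,520,85,168)).items():
    P=W[c:e,a:b].reshape(-1,3);P=P[(P[:,2]<.5)&(P[:,2]>.03)];print(n,P.min(0),np.percentile(P,98,axis=0))
E
```

```text
((440.3183288574219, 0.5287322998046875), (145.95040893554688, 29.57202911376953), 14.952668190002441) 0.013569231973067475 [[365.999   -4.0151]
 [373.6292 -32.5858]
 [514.6376   5.0725]
 [507.0074  33.6432]]
arm top ((435.37896728515625, 17.77117919921875), (25.052152633666992, 164.7535858154297), 89.29653930664062) [0.3532 0.0043 0.1508] [0.5176 0.0313 1.1521]
0.006 828 -0.08714118467028893 0.0023419836535151593 0.08115224351806345 [ 0.4483 -0.0044  0.0134] 0.019946713814066763
0.02 109 -0.087161994117281 -0.07681079908534577 -0.07219354816011071 [0.5265 0.0099 0.0332] 0.04971171723701073
0.05 101 -0.08347271879794473 -0.07450090940936546 -0.06861444019627125 [0.5245 0.009  0.0646] 0.07987756147208686
0.08 110 -0.07933960549063428 -0.07065318267449744 -0.06474546897689257 [0.5207 0.0085 0.0954] 0.1098060409784476
0.11 113 -0.07650480065400694 -0.06688868520165134 -0.06171978702859886 [0.5171 0.0071 0.1252] 0.13990089900892766
0.14 149 -0.0736691064350878 -0.0633142052790465 -0.057853314627870765 [0.5134 0.0071 0.1584] 0.1708400943863857
[ 0.3699 -0.0131  0.0085] [0.5367 0.0102 0.0199]
yel [ 0.7399 -0.0766  0.03  ] [0.8958 0.0333 0.0728]
boxL [0.7645 0.1829 0.0301] [0.9389 0.4413 0.123 ]
boxR [ 0.7576 -0.4094  0.03  ] [ 0.9279 -0.1617  0.1031]
```

```bash
cat >> h.py <<'E'
def plan(tx,ty,tz,yaw=None,vmax=4.8,wmax=8.0,rows=None):
    """yaw: world angle (deg) of tool y; prints rows from the present pose"""
    s=get_state();M=R.from_rotvec(s["tool_rot"]).as_matrix();p=s["position"]
    y0=np.degrees(np.arctan2(M[1,1],M[0,1]))
    if yaw is None: yaw=y0
    dy=yaw-y0
    dp=np.array([tx,ty,tz])-p
    n=rows or int(max(np.ceil(np.linalg.norm(dp)*100/vmax),np.ceil(abs(dy)/wmax),1))
    a=-dy/n
    sl=[];
    for k in range(n):
        Mk=M@R.from_rotvec([0,0,np.radians(a*k)]).as_matrix()
        sl.append([round(float(v),2) for v in Mk.T@dp*100/n])
    print("t",round(s["time"],2),"pos",np.round(p,4),"yaw",round(y0,2),"zax",np.round(M[:,2],3),"F",np.round(s["ft_force"],1),"w",round(s["grip_width"]*87,1),"q7",round(s["joint_positions"][6],2))
    print("n",n,"dr z",round(a,2))
    for i in range(0,n,5):print(sl[i:i+5])
E
python3 -c "
from h import *
plan(.585,.03,.20,-77)"
```

```text
t 0.65 pos [ 0.2123 -0.6144  0.2226] yaw -70.93 zax [ 0. -0. -1.] F [0.  0.2 0.1] w 87.0 q7 -0.06
n 16 dr z 0.38
[[3.52, -3.05, 0.14], [3.5, -3.07, 0.14], [3.48, -3.09, 0.14], [3.46, -3.11, 0.14], [3.44, -3.14, 0.14]]
[[3.41, -3.16, 0.14], [3.39, -3.18, 0.14], [3.37, -3.2, 0.14], [3.35, -3.23, 0.14], [3.33, -3.25, 0.14]]
[[3.31, -3.27, 0.14], [3.29, -3.29, 0.14], [3.26, -3.31, 0.14], [3.24, -3.34, 0.14], [3.22, -3.36, 0.14]]
[[3.2, -3.38, 0.14]]
```

>>> {"api": "move_arm", "payload": {
  "jaw": [255,255,255,255,255],
  "slide": [
    [3.5,-3.1,0.1],
    [3.5,-3.1,0.1],
    [3.5,-3.1,0.1],
    [3.5,-3.1,0.1],
    [3.4,-3.1,0.1]
  ],
  "dr": [
    [0,0,0.4],
    [0,0,0.4],
    [0,0,0.4],
    [0,0,0.4],
    [0,0,0.4]
  ],
  "force": 20
}}

```text
time: 1.15
position: [0.3298, -0.4109, 0.2178]
tool_rot: [3.106, 0.466, 0.0]
ft_force: [1.0, 0.3, 0.5]
grip_width: 0.628
```

>>> {"api": "move_arm", "payload": {
  "jaw": [255,255,255,255,255],
  "slide": [
    [3.4,-3.2,0.1],
    [3.4,-3.2,0.1],
    [3.4,-3.2,0.1],
    [3.4,-3.2,0.1],
    [3.3,-3.2,0.1]
  ],
  "dr": [
    [0,0,0.4],
    [0,0,0.4],
    [0,0,0.4],
    [0,0,0.4],
    [0,0,0.4]
  ]
}}

```text
time: 1.65
position: [0.4471, -0.21, 0.213]
tool_rot: [3.113, 0.411, 0.001]
ft_force: [0.6, -0.9, 0.2]
grip_width: 0.172
```

>>> {"api": "move_arm", "payload": {
  "jaw": [255,255,255,255,255],
  "slide": [
    [3.3,-3.3,0.1],
    [3.3,-3.3,0.1],
    [3.3,-3.3,0.1],
    [3.2,-3.3,0.1],
    [3.2,-3.3,0.1]
  ],
  "dr": [
    [0,0,0.4],
    [0,0,0.4],
    [0,0,0.4],
    [0,0,0.4],
    [0,0,0.4]
  ]
}}

```text
time: 2.15
position: [0.5645, -0.0101, 0.2079]
tool_rot: [3.121, 0.356, 0.001]
ft_force: [0.3, -0.7, -0.3]
grip_width: 0.007
```

```bash
python3 -c "
from h import *
plan(.575,.03,.13,-77)"
```

```text
t 2.15 pos [ 0.5645 -0.0101  0.2079] yaw -76.97 zax [ 0.001 -0.001 -1.   ] F [ 0.3 -0.7 -0.3] w 0.6 q7 -1.47
n 2 dr z 0.01
[[0.96, -1.84, 3.89], [0.96, -1.84, 3.89]]
```

>>> {"api": "move_arm", "payload": {
  "jaw": [255,255,255,255,255],
  "slide": [
    [1.0,-1.8,3.9],
    [1.0,-1.8,3.9],
    [-2.2,0,0.2],
    [-2.2,0,0.2],
    [-2.2,0,0.3]
  ],
  "dr": [
    [0,0,0],
    [0,0,0],
    [0,0,0],
    [0,0,0],
    [0,0,0]
  ]
}}

```text
time: 2.65
position: [0.5102, 0.0136, 0.1219]
tool_rot: [-3.12, -0.359, 0.0]
ft_force: [0.2, 0.6, 0.1]
grip_width: 0.006
```

>>> {"api": "move_arm", "payload": {
  "jaw": [255,255,255,255,255],
  "slide": [
    [-2.2,0,0.3],
    [-1.6,0,1.1],
    [-1.7,0,1.2],
    [-1.2,0,1.6],
    [-1.2,0,1.6]
  ],
  "dr": [
    [0,0,0],
    [0,0,0],
    [0,0,0],
    [0,0,0],
    [0,0,0]
  ]
}}

```text
time: 3.15
position: [0.4336, -0.0052, 0.0645]
tool_rot: [3.12, 0.357, 0.002]
ft_force: [-0.1, 0.1, -0.2]
grip_width: 0.003
```

```bash
python3 - <<'E'
from h import *
im,d=get_image("side");cv2.imwrite("pics/side1.png",im[:,:,::-1])
plan(.43,0,.03,-77)
E
```

```text
t 3.2 pos [ 0.4295 -0.0056  0.0617] yaw -76.97 zax [-0.005 -0.001 -1.   ] F [-3.2 -0.5 -2.2] w 0.7 q7 -1.41
n 1 dr z 0.03
[[0.19, -0.54, 3.17]]
```

View pics/side1.png

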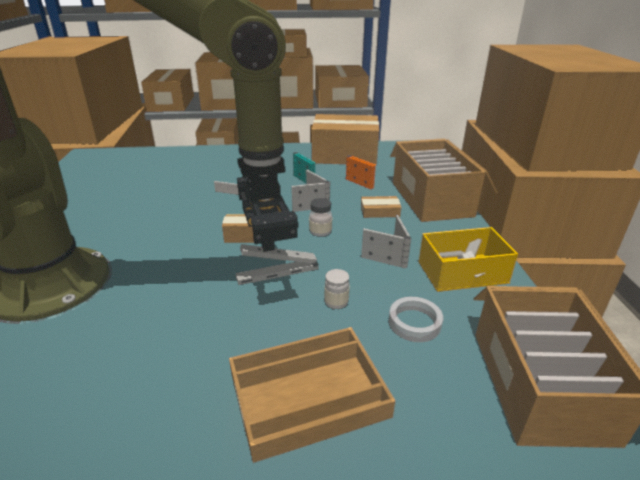

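>>> {"api": "move_arm", "payload": {
  "jaw": [255,255,255,255,255],
  "slide": [
    [-0.5,0,1.2],
    [-0.3,0,1.2],
    [0,0,1.0],
    [0,0,0.4],
    [0,0,0]
  ],
  "dr": [
    [0,0,0],
    [0,0,0],
    [0,0,0],
    [0,0,0],
    [0,0,0]
  ]
}}

```text
time: 3.7
position: [0.4262, -0.0063, 0.0265]
tool_rot: [-3.121, -0.358, 0.001]
ft_force: [1.2, -0.8, 0.1]
grip_width: 0.0
```

>>> {"api": "move_arm", "payload": {
  "jaw": [255,255,255],
  "slide": [
    [0,0,0.2],
    [0,0,0.2],
    [0,0,0]
  ],
  "dr": [
    [0,0,0],
    [0,0,0],
    [0,0,0]
  ]
}}

```text
time: 4.0
position: [0.4266, -0.0064, 0.0258]
tool_rot: [3.12, 0.358, -0.003]
ft_force: [-13.1, 0.4, 36.1]
grip_width: 0.004
```

```bash
python3 - <<'E'
from h import *
im,d=get_image("top");np.savez("top2.npz",im=im,d=d)
plan(.5375,.288,.13,66.4)
E
```

```text
t 4.05 pos [ 0.4266 -0.0064  0.0258] yaw -76.92 zax [-0.002 -0.002 -1.   ] F [-14.    0.9  36. ] w 0.4 q7 -1.45
n 18 dr z -7.96
[[0.97, -1.45, -0.58], [1.16, -1.3, -0.58], [1.33, -1.13, -0.58], [1.47, -0.94, -0.58], [1.59, -0.72, -0.58]]
[[1.67, -0.5, -0.58], [1.73, -0.26, -0.58], [1.75, -0.02, -0.58], [1.73, 0.22, -0.58], [1.68, 0.46, -0.58]]
[[1.6, 0.69, -0.58], [1.49, 0.91, -0.58], [1.35, 1.1, -0.58], [1.19, 1.28, -0.58], [1.0, 1.43, -0.58]]
[[0.79, 1.56, -0.58], [0.57, 1.65, -0.58], [0.33, 1.71, -0.58]]
```

>>> {"api": "move_arm", "payload": {
  "jaw": [0,0,0,0,0],
  "slide": [
    [0,0,-4.8],
    [0,0,-4.8],
    [1.9,-1.7,-0.5],
    [1.9,-1.6,0],
    [2.0,-1.4,0]
  ],
  "dr": [
    [0,0,0],
    [0,0,0],
    [0,0,-8],
    [0,0,-8],
    [0,0,-8]
  ]
}}

```text
time: 4.55
position: [0.4649, 0.0587, 0.1245]
tool_rot: [2.975, 1.005, 0.004]
ft_force: [0.4, -0.3, 0.3]
grip_width: 0.37
```

>>> {"api": "move_arm", "payload": {
  "jaw": [0,0,0,0,0],
  "slide": [
    [1.5,-0.7,0],
    [1.6,-0.5,0],
    [1.6,-0.2,0],
    [1.6,0,0],
    [1.6,0.2,0]
  ],
  "dr": [
    [0,0,-8],
    [0,0,-8],
    [0,0,-8],
    [0,0,-8],
    [0,0,-8]
  ]
}}

```text
time: 5.05
position: [0.503, 0.1305, 0.1234]
tool_rot: [-2.452, -1.964, -0.001]
ft_force: [-0.0, 1.1, 0.3]
grip_width: 0.833
```

```bash
python3 - <<'E'
from h import *
plan(.5375,.288,.13,66.4)
E
```

```text
t 5.05 pos [0.503  0.1305 0.1234] yaw -12.61 zax [ 0.     0.001 -1.   ] F [-0.   1.1  0.3] w 72.5 q7 -0.65
n 10 dr z -7.9
[[1.61, -0.01, -0.06], [1.6, 0.22, -0.06], [1.55, 0.43, -0.06], [1.48, 0.64, -0.06], [1.38, 0.84, -0.06]]
[[1.25, 1.02, -0.06], [1.1, 1.18, -0.06], [0.92, 1.32, -0.06], [0.73, 1.44, -0.06], [0.53, 1.52, -0.06]]
```

>>> {"api": "move_arm", "payload": {
  "jaw": [0,0,0,0,0],
  "slide": [
    [1.6,0,0],
    [1.6,0.2,0],
    [1.6,0.4,0],
    [1.5,0.6,0],
    [1.4,0.8,0]
  ],
  "dr": [
    [0,0,-8],
    [0,0,-8],
    [0,0,-8],
    [0,0,-8],
    [0,0,-8]
  ]
}}

```text
time: 5.55
position: [0.5188, 0.2099, 0.1234]
tool_rot: [-1.632, -2.684, -0.001]
ft_force: [0.6, 0.2, 0.7]
grip_width: 0.997
```

>>> {"api": "move_arm", "payload": {
  "jaw": [0,0,0,0,0],
  "slide": [
    [1.2,1.0,0],
    [1.1,1.2,0],
    [0.9,1.3,0],
    [0.7,1.4,0],
    [0.5,1.5,0]
  ],
  "dr": [
    [0,0,-8],
    [0,0,-8],
    [0,0,-8],
    [0,0,-7.5],
    [0,0,-7.5]
  ]
}}

```text
time: 6.05
position: [0.536, 0.2871, 0.1232]
tool_rot: [-0.644, -3.075, -0.001]
ft_force: [0.1, 0.3, -0.7]
grip_width: 1.002
```

```bash
cat > look.py <<'E'
from h import *
import sys
np.set_printoptions(precision=4,suppress=True)
E=wrist_ext();im,d=get_image("wrist");cv2.imwrite(f"pics/{sys.argv[1]}.png",im[:,:,::-1]);W=cloud("wrist",d,E);np.savez(sys.argv[1]+".npz",im=im,W=W,d=d)
E
python3 look.py w1; python3 - <<'E'
from h import *
np.set_printoptions(precision=4,suppress=True)
plan(.5375,.288,.038,66.4)
W=np.load("w1.npz")["W"];P=W.reshape(-1,3);P=P[(P[:,2]>.062)&(P[:,2]<.082)&(np.hypot(P[:,0]-.54,P[:,1]-.29)<.1)]
print(len(P),P.min(0),P.max(0))
E
```

```text
t 6.1 pos [0.5358 0.2901 0.1234] yaw 66.76 zax [ 0.     0.004 -1.   ] F [-0.   1.4  0.5] w 86.9 q7 0.31
n 2 dr z 0.18
[[-0.13, -0.08, 4.27], [-0.13, -0.08, 4.27]]
4279 [0.4843 0.2547 0.062 ] [0.5794 0.3541 0.0719]
```

View pics/w1.png

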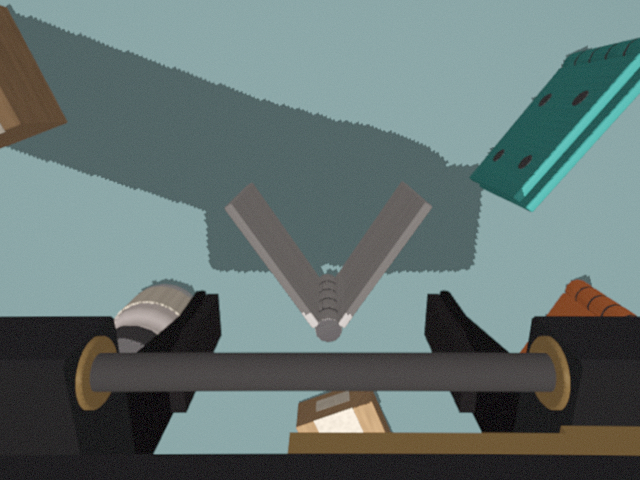

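```bash
cat > fit.py <<'E'
from h import *
def fit(P):
    Q=P[:,:2];rng=np.random.default_rng(0);L=[]
    for k in range(2):
        best=None
        for _ in range(600):
            i,j=rng.choice(len(Q),2,replace=False);t=Q[j]-Q[i];l=np.hypot(*t)
            if l<.03:continue
            nn=np.array([-t[1],t[0]])/l;m=abs((Q-Q[i])@nn)<.0035
            if best is None or m.sum()>best.sum():best=m
        q=Q[best];c=q.mean(0);t=np.linalg.svd(q-c)[2][0];L.append((c,t));Q=Q[~best]
    A=np.array([L[0][1],-L[1][1]]).T;ab=np.linalg.solve(A,L[1][0]-L[0][0]);X=L[0][0]+ab[0]*L[0][1]
    ts=[t*np.sign((c-X)@t) for c,t in L];b=ts[0]+ts[1];b/=np.hypot(*b)
    h=np.arccos(ts[0]@ts[1])/2;pin=X+b*.0045/np.sin(h)
    print("opening",2*h,"pin",pin,"bisector",np.degrees(np.arctan2(b[1],b[0])),"grasp35",pin+.035*b,"angs",[np.degrees(np.arctan2(t[1],t[0])) for t in ts])
E
python3 - <<'E'
from fit import *
W=np.load("w1.npz")["W"];P=W.reshape(-1,3);P=P[(P[:,2]>.064)&(P[:,2]<.082)&(np.hypot(P[:,0]-.54,P[:,1]-.29)<.1)]
fit(P)
E
```

```text
opening 1.1608262152331805 pin [0.56990381 0.27712074] bisector 156.5080185546829 grasp35 [0.53780476 0.29107246] angs [np.float64(123.25279711417981), np.float64(-170.23676000481404)]
```

>>> {"api": "move_arm", "payload": {
  "jaw": [0,0,0,255,255],
  "slide": [
    [-0.1,0.1,4.3],
    [-0.1,0,4.2],
    [0,0,0],
    [0,0,0],
    [0,0,0]
  ],
  "dr": [
    [0,0,0],
    [0,0,0],
    [0,0,0],
    [0,0,0],
    [0,0,0]
  ],
  "force": 20
}}

```text
time: 6.6
position: [0.5389, 0.2874, 0.0408]
tool_rot: [0.652, 3.071, 0.004]
ft_force: [0.4, 0.9, -0.1]
grip_width: 0.892
```

>>> {"api": "move_arm", "payload": {
  "jaw": [255,255,255,255,255],
  "slide": [
    [0,0,0],
    [0,0,0],
    [0,0,0],
    [0,0,0],
    [0,0,0]
  ],
  "dr": [
    [0,0,0],
    [0,0,0],
    [0,0,0],
    [0,0,0],
    [0,0,0]
  ]
}}

```text
time: 7.1
position: [0.5379, 0.2866, 0.0391]
tool_rot: [0.651, 3.073, 0.001]
ft_force: [-1.0, 1.3, 2.3]
grip_width: 0.448
```

>>> {"api": "move_arm", "payload": {
  "jaw": [255,255,255,255,255],
  "slide": [
    [0,0,0],
    [0,0,0],
    [0,0,0],
    [0,0,0],
    [0,0,0]
  ],
  "dr": [
    [0,0,0],
    [0,0,0],
    [0,0,0],
    [0,0,0],
    [0,0,0]
  ]
}}

```text
time: 7.6
position: [0.5377, 0.2864, 0.0385]
tool_rot: [0.651, 3.073, 0.0]
ft_force: [0.2, 1.4, 2.6]
grip_width: 0.159
```

```bash
python3 look.py w2; python3 - <<'E'
from h import *
plan(.6,.2,.13,32)
E
```

```text
t 7.65 pos [0.5377 0.2864 0.0384] yaw 66.07 zax [ 0.  0. -1.] F [-0.4  0.8  2.1] w 13.9 q7 0.24
n 5 dr z 6.81
[[-1.84, -1.07, -1.83], [-1.95, -0.85, -1.83], [-2.04, -0.61, -1.83], [-2.1, -0.36, -1.83], [-2.13, -0.11, -1.83]]
```

View pics/w2.png

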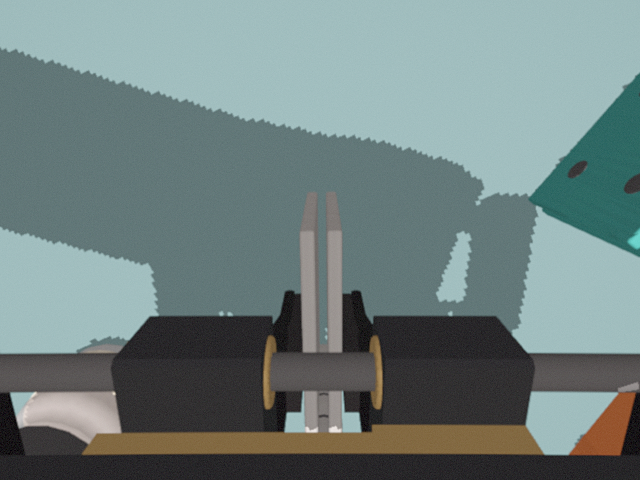

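>>> {"api": "move_arm", "payload": {
  "jaw": [255,0,0,0,0],
  "slide": [
    [0,0,0],
    [0,0,0],
    [0,0,0],
    [0,0,-4.6],
    [0,0,-4.6]
  ],
  "dr": [
    [0,0,0],
    [0,0,0],
    [0,0,0],
    [0,0,0],
    [0,0,0]
  ]
}}

```text
time: 8.15
position: [0.5363, 0.2852, 0.1297]
tool_rot: [-0.65, -3.069, 0.004]
ft_force: [1.1, -0.3, 0.1]
grip_width: 0.437
```

```bash
python3 - <<'E'
from h import *
plan(.687,.04,.13,32.3)
E
```

```text
t 8.15 pos [0.5363 0.2852 0.1297] yaw 66.07 zax [-0.004 -0.002 -1.   ] F [ 1.1 -0.3  0.1] w 38.0 q7 0.3
n 6 dr z 5.63
[[-3.95, -2.72, -0.01], [-4.2, -2.32, -0.01], [-4.41, -1.89, -0.01], [-4.57, -1.45, -0.01], [-4.69, -0.99, -0.01]]
[[-4.77, -0.53, -0.01]]
```

>>> {"api": "move_arm", "payload": {
  "jaw": [0,0,0,0,0],
  "slide": [
    [-4.0,-2.7,0],
    [-4.2,-2.3,0],
    [-4.4,-1.9,0],
    [-4.6,-1.5,0],
    [-4.7,-1.0,0]
  ],
  "dr": [
    [0,0,5.6],
    [0,0,5.6],
    [0,0,5.6],
    [0,0,5.6],
    [0,0,5.6]
  ]
}}

```text
time: 8.65
position: [0.6642, 0.0792, 0.1301]
tool_rot: [-1.381, -2.821, 0.002]
ft_force: [0.6, 0.9, 0.3]
grip_width: 0.891
```

>>> {"api": "move_arm", "payload": {
  "jaw": [0,0],
  "slide": [
    [-4.7,-0.5,0],
    [0,0,0]
  ],
  "dr": [
    [0,0,5.6],
    [0,0,0]
  ]
}}

```text
time: 8.85
position: [0.6918, 0.0303, 0.1289]
tool_rot: [1.53, 2.74, -0.008]
ft_force: [0.6, -0.5, -0.6]
grip_width: 0.985
```

```bash
python3 look.py w3; python3 - <<'E'
from fit import *
W=np.load("w3.npz")["W"];P=W.reshape(-1,3);P=P[(P[:,2]>.064)&(P[:,2]<.082)&(np.hypot(P[:,0]-.68,P[:,1]-.05)<.08)]
fit(P)
plan(.687,.04,.038,32.3)
E
```

```text
opening 1.042465640783109 pin [0.7059396  0.01200367] bisector 122.27527409959359 grasp35 [0.68725003 0.04159591] angs [np.float64(92.41083334745704), np.float64(152.13971485173013)]
t 8.9 pos [0.69   0.0354 0.1291] yaw 32.0 zax [-0.001 -0.002 -1.   ] F [ 0.6  0.8 -0.1] w 86.2 q7 0.19
n 2 dr z -0.15
[[0.28, 0.01, 4.55], [0.28, 0.01, 4.55]]
```

View pics/w3.png

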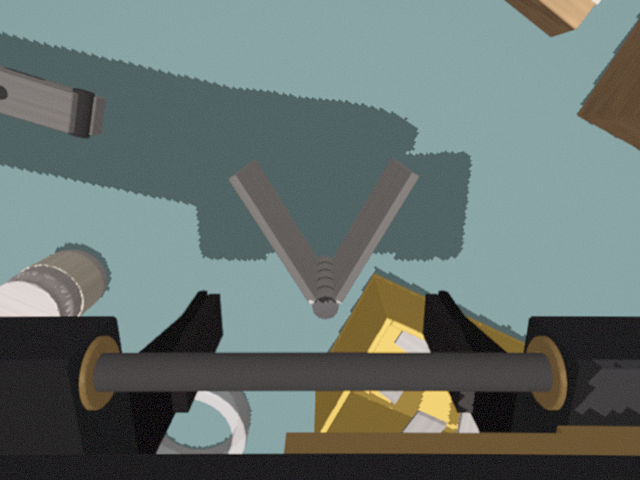

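>>> {"api": "move_arm", "payload": {
  "jaw": [0,0,0],
  "slide": [
    [0.2,0,4.0],
    [0.1,0,4.0],
    [0,0,1.0]
  ],
  "dr": [
    [0,0,0],
    [0,0,0],
    [0,0,0]
  ]
}}

```text
time: 9.2
position: [0.6828, 0.0449, 0.0355]
tool_rot: [-1.504, -2.749, 0.007]
ft_force: [0.1, -0.4, -0.6]
grip_width: 0.998
```

```bash
python3 - <<'E'
from fit import *
plan(.6873,.041,.038,32.3)
E
```

```text
t 9.2 pos [0.6828 0.0449 0.0355] yaw 32.63 zax [-0.009 -0.    -1.   ] F [ 0.1 -0.4 -0.6] w 86.9 q7 0.15
n 1 dr z 0.33
[[-0.56, 0.16, -0.26]]
```

>>> {"api": "move_arm", "payload": {
  "jaw": [255,255,255,255,255],
  "slide": [
    [-0.1,0,0],
    [0,0,0],
    [0,0,0],
    [0,0,0],
    [0,0,0]
  ],
  "dr": [
    [0,0,0],
    [0,0,0],
    [0,0,0],
    [0,0,0],
    [0,0,0]
  ]
}}

```text
time: 9.7
position: [0.6888, 0.0436, 0.0422]
tool_rot: [1.511, 2.752, 0.003]
ft_force: [-0.7, 0.4, 2.1]
grip_width: 0.632
```

>>> {"api": "move_arm", "payload": {
  "jaw": [255,255,255,255,255],
  "slide": [
    [0,0,0],
    [0,0,0],
    [0,0,0],
    [0,0,0],
    [0,0,0]
  ],
  "dr": [
    [0,0,0],
    [0,0,0],
    [0,0,0],
    [0,0,0],
    [0,0,0]
  ],
  "force": 30
}}

```text
time: 10.2
position: [0.6878, 0.043, 0.0405]
tool_rot: [1.512, 2.754, -0.0]
ft_force: [-0.3, 0.9, 2.6]
grip_width: 0.174
```

>>> {"api": "move_arm", "payload": {
  "jaw": [255,255,255],
  "slide": [
    [0,0,0],
    [0,0,0],
    [0,0,0]
  ],
  "dr": [
    [0,0,0],
    [0,0,0],
    [0,0,0]
  ]
}}

```text
time: 10.5
position: [0.6877, 0.043, 0.0405]
tool_rot: [1.512, 2.754, -0.001]
ft_force: [-1.2, -0.5, 5.3]
grip_width: 0.158
```

```bash
python3 look.py w4; python3 - <<'E'
from fit import *
z=np.load("top2.npz");d=z["d"]
im,d=get_image("top");cv2.imwrite("pics/top3.png",im[:,:,::-1]);np.savez("top3.npz",im=im,d=d)
W=cloud("top",d)
# tray fit: rim points
P=W[210:325,420:525].reshape(-1,3);q=P[(P[:,2]>.028)&(P[:,2]<.05)]
r=cv2.minAreaRect((q[:,:2]*1000).astype(np.float32));print("rim",r)
a=np.radians(r[2]);c=np.array(r[0])/1000
e=np.array([np.cos(a),np.sin(a)]);f=np.array([-e[1],e[0]])
v=(q[:,:2]-c)@f
h,b=np.histogram(v,np.arange(-.08,.081,.002));print(list(zip(np.round(b[:-1]*1000).astype(int),h)))
plan(.479,-.24,.16,-74.4)
E
```

```text
rim ((494.93048095703125, -296.248779296875), (199.11248779296875, 148.5452117919922), 15.894535064697266)
[(np.int64(-80), np.int64(0)), (np.int64(-78), np.int64(0)), (np.int64(-76), np.int64(2)), (np.int64(-74), np.int64(23)), (np.int64(-72), np.int64(61)), (np.int64(-70), np.int64(79)), (np.int64(-68), np.int64(90)), (np.int64(-66), np.int64(10)), (np.int64(-64), np.int64(2)), (np.int64(-62), np.int64(5)), (np.int64(-60), np.int64(3)), (np.int64(-58), np.int64(6)), (np.int64(-56), np.int64(1)), (np.int64(-54), np.int64(4)), (np.int64(-52), np.int64(1)), (np.int64(-50), np.int64(4)), (np.int64(-48), np.int64(3)), (np.int64(-46), np.int64(14)), (np.int64(-44), np.int64(55)), (np.int64(-42), np.int64(72)), (np.int64(-40), np.int64(99)), (np.int64(-38), np.int64(28)), (np.int64(-36), np.int64(5)), (np.int64(-34), np.int64(4)), (np.int64(-32), np.int64(4)), (np.int64(-30), np.int64(6)), (np.int64(-28), np.int64(4)), (np.int64(-26), np.int64(3)), (np.int64(-24), np.int64(4)), (np.int64(-22), np.int64(2)), (np.int64(-20), np.int64(5)), (np.int64(-18), np.int64(5)), (np.int64(-16), np.int
[... 1103 characters left out ...]
t64(3)), (np.int64(62), np.int64(2)), (np.int64(64), np.int64(2)), (np.int64(66), np.int64(2)), (np.int64(68), np.int64(6)), (np.int64(70), np.int64(7)), (np.int64(72), np.int64(2)), (np.int64(74), np.int64(2)), (np.int64(76), np.int64(0)), (np.int64(78), np.int64(0))]
t 10.6 pos [0.6877 0.043  0.0405] yaw 32.47 zax [-0. -0. -1.] F [-0.9 -0.1  3. ] w 13.6 q7 0.15
n 14 dr z 7.63
[[-0.91, -2.34, -0.85], [-1.21, -2.2, -0.85], [-1.49, -2.02, -0.85], [-1.75, -1.81, -0.85], [-1.97, -1.56, -0.85]]
[[-2.16, -1.28, -0.85], [-2.31, -0.98, -0.85], [-2.42, -0.67, -0.85], [-2.49, -0.34, -0.85], [-2.51, -0.01, -0.85]]
[[-2.49, 0.33, -0.85], [-2.43, 0.65, -0.85], [-2.32, 0.97, -0.85], [-2.17, 1.27, -0.85]]
```

View pics/w4.png

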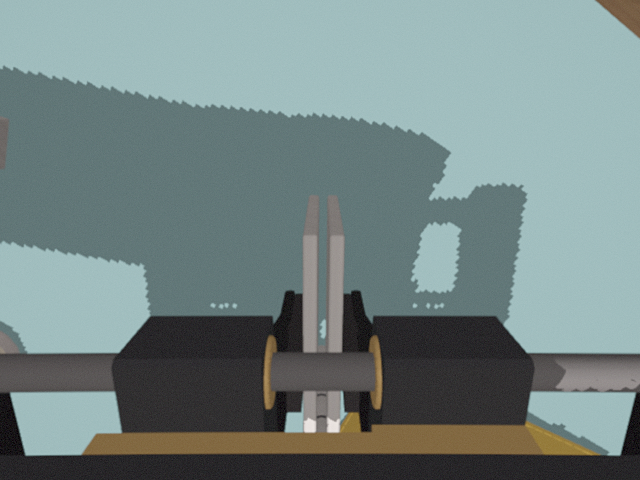

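View pics/top3.png

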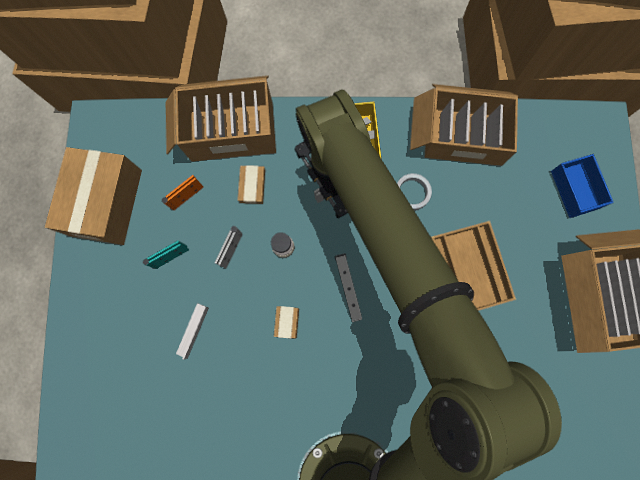

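>>> {"api": "move_arm", "payload": {
  "jaw": [255,255,255,255,255],
  "slide": [
    [0,0,-3],
    [0,0,-4.5],
    [-1.2,-2.9,-4.0],
    [-1.6,-2.7,0],
    [-2.0,-2.5,0]
  ],
  "dr": [
    [0,0,0],
    [0,0,0],
    [0,0,8],
    [0,0,8],
    [0,0,8]
  ]
}}

```text
time: 11.1
position: [0.6329, -0.0346, 0.1545]
tool_rot: [-2.057, -2.374, 0.0]
ft_force: [0.0, -0.3, -5.5]
grip_width: 0.156
```

```bash
python3 - <<'E'
from fit import *
plan(.473,-.242,.15,-74.3)
E
```

```text
t 11.1 pos [ 0.6329 -0.0346  0.1545] yaw 8.19 zax [-0.  0. -1.] F [ 0.  -0.3 -5.5] w 13.6 q7 -0.06
n 11 dr z 7.5
[[-1.66, -1.71, 0.04], [-1.87, -1.48, 0.04], [-2.04, -1.22, 0.04], [-2.19, -0.94, 0.04], [-2.29, -0.65, 0.04]]
[[-2.36, -0.34, 0.04], [-2.38, -0.03, 0.04], [-2.37, 0.28, 0.04], [-2.31, 0.58, 0.04], [-2.21, 0.88, 0.04]]
[[-2.08, 1.16, 0.04]]
```

>>> {"api": "move_arm", "payload": {
  "jaw": [255,255,255,255,255],
  "slide": [
    [-1.7,-1.7,0],
    [-1.9,-1.5,0],
    [-2.0,-1.2,0],
    [-2.2,-0.9,0],
    [-2.3,-0.6,0]
  ],
  "dr": [
    [0,0,7.5],
    [0,0,7.5],
    [0,0,7.5],
    [0,0,7.5],
    [0,0,7.5]
  ]
}}

```text
time: 11.6
position: [0.5604, -0.1301, 0.1527]
tool_rot: [-2.709, -1.585, 0.004]
ft_force: [-0.0, -1.2, -5.3]
grip_width: 0.155
```

>>> {"api": "move_arm", "payload": {
  "jaw": [255,255,255,255,255],
  "slide": [
    [-2.4,-0.3,0],
    [-2.4,0,0],
    [-2.4,0.3,0],
    [-2.3,0.6,0],
    [-2.2,0.9,0]
  ],
  "dr": [
    [0,0,7.5],
    [0,0,7.5],
    [0,0,7.5],
    [0,0,7.5],
    [0,0,7.5]
  ]
}}

```text
time: 12.1
position: [0.4889, -0.226, 0.1528]
tool_rot: [-3.076, -0.63, 0.004]
ft_force: [0.5, 0.1, -4.9]
grip_width: 0.157
```

>>> {"api": "move_arm", "payload": {
  "jaw": [255,255,255],
  "slide": [
    [-2.1,1.2,0],
    [0,0,0],
    [0,0,0]
  ],
  "dr": [
    [0,0,7.5],
    [0,0,0],
    [0,0,0]
  ]
}}

```text
time: 12.4
position: [0.4751, -0.2451, 0.1532]
tool_rot: [-3.109, -0.435, 0.003]
ft_force: [1.2, 1.0, -5.1]
grip_width: 0.156
```

```bash
python3 look.py w5; python3 - <<'E'
from fit import *
plan(.473,-.242,.09,-74.3)
W=np.load("w5.npz")["W"];P=W.reshape(-1,3)
q=P[(P[:,2]>.025)&(P[:,2]<.045)&(np.hypot(P[:,0]-.4945,P[:,1]+.295)<.14)]
print(len(q),np.median(q,0))
r=cv2.minAreaRect((q[:,:2]*1000).astype(np.float32));print(r)
E
```

```text
t 12.45 pos [ 0.4759 -0.2442  0.1536] yaw -73.98 zax [-0.002  0.002 -1.   ] F [ 0.9 -0.2 -5.6] w 13.8 q7 -0.93
n 2 dr z 0.16
[[-0.1, -0.14, 3.18], [-0.11, -0.14, 3.18]]
11410 [ 0.54439439 -0.31968931  0.0354425 ]
((497.7998962402344, -293.48663330078125), (191.10910034179688, 148.930419921875), 15.865809440612793)
```

View pics/w5.png

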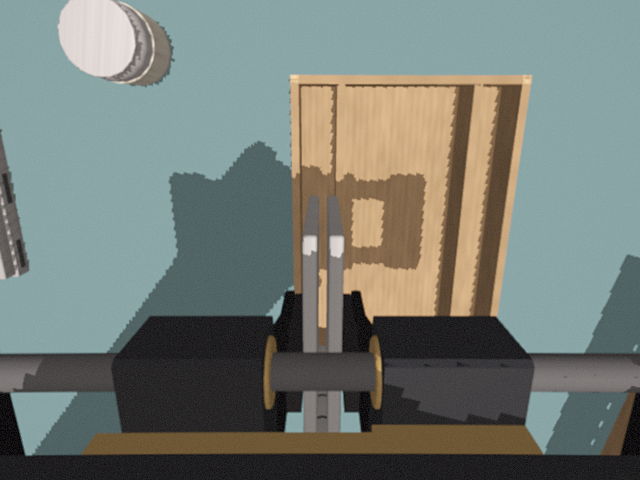

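```bash
cat > slot.py <<'E'
from fit import *
import sys
def rel(name,E=None,side=-1):
    z=np.load(name+".npz");s=get_state()
    T=np.eye(4);T[:3,:3]=R.from_rotvec(s["tool_rot"]).as_matrix();T[:3,3]=s["position"]
    P=(z["W"].reshape(-1,3)-T[:3,3])@T[:3,:3]   # tool coords
    Wz=z["W"].reshape(-1,3)[:,2]
    rim=P[(Wz>.027)&(Wz<.045)&(P[:,0]>.03)]
    # longitudinal walls: per x-bin cluster of y
    for lo,hi in((-.035,.06),):
        pass
    return P,Wz,rim
P,Wz,rim=rel(sys.argv[1])
for x0 in np.arange(.05,.17,.02):
    y=rim[(rim[:,0]>x0)&(rim[:,0]<x0+.02),1];y=np.sort(y)
    if len(y)==0: continue
    g=np.split(y,np.where(np.diff(y)>.004)[0]+1)
    print(round(x0+.01,3),[(round(np.percentile(k,3)*1000,1),round(np.percentile(k,97)*1000,1),len(k)) for k in g if len(k)>25])
zt=float(sys.argv[2])
m=(abs(P[:,1])<.03)&(P[:,0]>.0)&(P[:,0]<.08)&(Wz>zt-.01)
h=P[m]
for x0 in np.arange(.0,.08,.01):
    y=np.sort(h[(h[:,0]>x0)&(h[:,0]<x0+.01),1])
    if len(y)>10: print("hinge",round(x0+.005,3),np.round(np.percentile(y,[2,98])*1000,1),len(y))
E
python3 slot.py w5 .183; python3 -c "
from h import *
plan(.4737,-.2421,.10,-74.2)"
```

```text
0.06 [(np.float64(-20.1), np.float64(-15.4), 259), (np.float64(8.6), np.float64(13.2), 254), (np.float64(92.9), np.float64(98.3), 386), (np.float64(122.2), np.float64(127.3), 434)]
0.08 [(np.float64(-20.1), np.float64(-15.2), 300), (np.float64(8.7), np.float64(13.5), 279), (np.float64(93.1), np.float64(98.6), 419), (np.float64(122.3), np.float64(127.3), 459)]
0.1 [(np.float64(-125.5), np.float64(-104.5), 346), (np.float64(-17.8), np.float64(125.1), 2851)]
0.12 [(np.float64(-104.2), np.float64(-100.9), 449)]
0.14 [(np.float64(-115.6), np.float64(-103.3), 166)]
hinge 0.005 [-11.9  11.3] 1849
hinge 0.015 [-16.   15.5] 2658
hinge 0.025 [-28.8  28.9] 25583
hinge 0.035 [-29.  29.] 20373
hinge 0.045 [-6.9  6.5] 531
t 12.45 pos [ 0.4759 -0.2442  0.1536] yaw -73.98 zax [-0.002  0.002 -1.   ] F [ 0.9 -0.2 -5.6] w 13.8 q7 -0.93
n 2 dr z 0.11
[[-0.07, -0.13, 2.68], [-0.07, -0.13, 2.68]]
```

>>> {"api": "move_arm", "payload": {
  "jaw": [255,255,255,255],
  "slide": [
    [0,-0.3,3.4],
    [0,0,3.4],
    [0,0,0],
    [0,0,0]
  ],
  "dr": [
    [0,0,0],
    [0,0,0],
    [0,0,0],
    [0,0,0]
  ]
}}

```text
time: 12.85
position: [0.4757, -0.241, 0.0866]
tool_rot: [-3.109, -0.439, 0.002]
ft_force: [0.6, -0.1, -3.5]
grip_width: 0.155
```

```bash
python3 look.py w6; python3 slot.py w6 .115;python3 -c "
from h import *
plan(.4737,-.2421,.0445,-74.2)"
```

```text
0.06 [(np.float64(-18.6), np.float64(-13.8), 452), (np.float64(10.2), np.float64(15.0), 446), (np.float64(94.8), np.float64(99.9), 722), (np.float64(123.6), np.float64(128.9), 826)]
0.08 [(np.float64(-18.5), np.float64(-13.6), 484), (np.float64(10.3), np.float64(15.2), 497), (np.float64(94.8), np.float64(99.8), 782), (np.float64(123.5), np.float64(129.0), 916)]
0.1 [(np.float64(-122.4), np.float64(-101.8), 841), (np.float64(-16.1), np.float64(126.8), 4913)]
0.12 [(np.float64(-102.2), np.float64(-99.2), 914)]
0.14 []
hinge 0.005 [-13.5   9.7] 1652
hinge 0.015 [-17.7  13.7] 2933
hinge 0.025 [-28.8  28.9] 25212
hinge 0.035 [-29.   29.1] 20745
hinge 0.045 [-8.7  4.7] 584
t 12.9 pos [ 0.4769 -0.2419  0.088 ] yaw -73.95 zax [ 0.002 -0.    -1.   ] F [ 1.2 -0.5 -4. ] w 13.6 q7 -0.96
n 1 dr z 0.25
[[-0.32, -0.07, 4.35]]
```

View pics/w6.png

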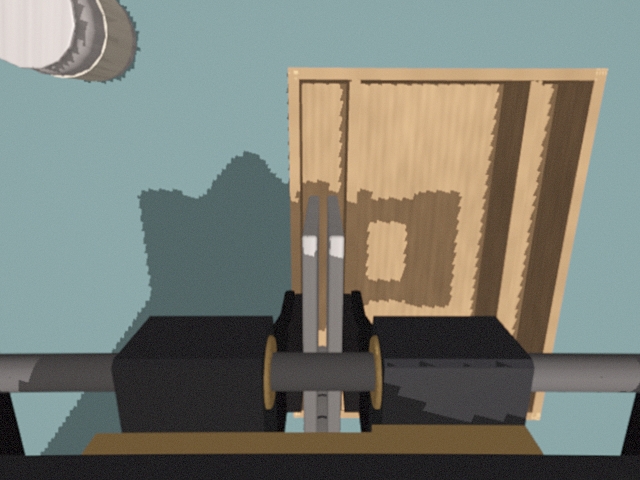

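>>> {"api": "move_arm", "payload": {
  "jaw": [255,255,255,255,255],
  "slide": [
    [-0.1,0,1.2],
    [0,0,1.2],
    [0,0,1.2],
    [0,0,0.6],
    [0,0,0]
  ],
  "dr": [
    [0,0,0],
    [0,0,0],
    [0,0,0],
    [0,0,0],
    [0,0,0]
  ]
}}

```text
time: 13.4
position: [0.4745, -0.2425, 0.0446]
tool_rot: [-3.111, -0.436, 0.001]
ft_force: [0.4, 0.4, -4.8]
grip_width: 0.153
```

Nearly on the floor, weight still carried; I press gently on.

>>> {"api": "move_arm", "payload": {
  "jaw": [255,255],
  "slide": [
    [0,0,0.1],
    [0,0,0]
  ],
  "dr": [
    [0,0,0],
    [0,0,0]
  ]
}}

```text
time: 13.6
position: [0.4749, -0.2426, 0.0443]
tool_rot: [3.111, 0.436, 0.0]
ft_force: [-3.2, -0.5, 1.2]
grip_width: 0.156
```

>>> {"api": "move_arm", "payload": {
  "jaw": [120,120,120,120,120],
  "slide": [
    [0,0,0],
    [0,0,0],
    [0,0,0],
    [0,0,-3],
    [0,0,-4.5]
  ],
  "dr": [
    [0,0,0],
    [0,0,0],
    [0,0,0],
    [0,0,0],
    [0,0,0]
  ]
}}

```text
time: 14.1
position: [0.4726, -0.2415, 0.1172]
tool_rot: [-3.107, -0.436, 0.007]
ft_force: [0.5, -0.8, -0.1]
grip_width: 0.492
```

```bash
python3 - <<'E'
from fit import *
z=np.load("top3.npz");W=cloud("top",z["d"])
P=W[222:275,208:248].reshape(-1,3);q=P[(P[:,2]>.06)&(P[:,2]<.09)]
r=cv2.minAreaRect((q[:,:2]*1000).astype(np.float32));print("A folded",r,cv2.boxPoints(r))
plan(.5375,.287,.15,66)
E
```

```text
A folded ((540.5966796875, 283.6735534667969), (16.199682235717773, 97.69880676269531), 65.86058807373047) [[492.7065  296.25937]
 [581.8619  256.30466]
 [588.4868  271.08774]
 [499.33148 311.04245]]
t 14.1 pos [ 0.4726 -0.2415  0.1172] yaw -74.02 zax [-0.005  0.003 -1.   ] F [ 0.5 -0.8 -0.1] w 42.8 q7 -0.94
n 18 dr z -7.78
[[1.15, -2.72, -0.17], [1.51, -2.54, -0.17], [1.84, -2.32, -0.17], [2.14, -2.04, -0.17], [2.4, -1.74, -0.17]]
[[2.61, -1.4, -0.17], [2.77, -1.03, -0.17], [2.89, -0.65, -0.17], [2.95, -0.25, -0.17], [2.95, 0.15, -0.17]]
[[2.91, 0.55, -0.17], [2.81, 0.94, -0.17], [2.65, 1.31, -0.17], [2.45, 1.66, -0.17], [2.2, 1.97, -0.17]]
[[1.92, 2.25, -0.17], [1.59, 2.49, -0.17], [1.24, 2.69, -0.17]]
```

>>> {"api": "move_arm", "payload": {
  "jaw": [60,60,60,60,60],
  "slide": [
    [1.2,-2.7,-1.5],
    [1.5,-2.5,-1.0],
    [1.8,-2.3,0],
    [2.1,-2.0,0],
    [2.4,-1.7,0]
  ],
  "dr": [
    [0,0,-7.8],
    [0,0,-7.8],
    [0,0,-7.8],
    [0,0,-7.8],
    [0,0,-7.8]
  ]
}}

```text
time: 14.6
position: [0.4934, -0.0964, 0.1443]
tool_rot: [2.782, 1.457, 0.001]
ft_force: [0.8, 0.2, 0.3]
grip_width: 0.758
```

>>> {"api": "move_arm", "payload": {
  "jaw": [60,60,60,60,60],
  "slide": [
    [2.6,-1.4,0],
    [2.8,-1.0,0],
    [2.9,-0.7,0],
    [2.9,-0.3,0],
    [3.0,0.1,0]
  ],
  "dr": [
    [0,0,-7.8],
    [0,0,-7.8],
    [0,0,-7.8],
    [0,0,-7.8],
    [0,0,-7.8]
  ]
}}

```text
time: 15.1
position: [0.5097, 0.0511, 0.1441]
tool_rot: [2.136, 2.302, 0.001]
ft_force: [0.3, 1.2, -0.4]
grip_width: 0.766
```

>>> {"api": "move_arm", "payload": {
  "jaw": [60,60,60,60,60],
  "slide": [
    [2.9,0.5,0],
    [2.8,0.9,0],
    [2.7,1.3,0],
    [2.5,1.7,0],
    [2.2,2.0,0]
  ],
  "dr": [
    [0,0,-7.8],
    [0,0,-7.8],
    [0,0,-7.8],
    [0,0,-7.8],
    [0,0,-7.8]
  ]
}}

```text
time: 15.6
position: [0.5264, 0.199, 0.1441]
tool_rot: [1.246, 2.883, 0.001]
ft_force: [0.0, 0.4, 0.5]
grip_width: 0.763
```

```bash
python3 - <<'E'
from fit import *
plan(.5377,.2864,.12,66)
im,d=get_image("top");c=im[205:330,410:530];cv2.imwrite("pics/top4.png",cv2.resize(c,None,fx=4,fy=4)[:,:,::-1]);np.savez("top4.npz",im=im,d=d)
E
```

```text
t 15.6 pos [0.5264 0.199  0.1441] yaw 43.27 zax [ 0.001  0.    -1.   ] F [0.  0.4 0.5] w 66.4 q7 0.13
n 3 dr z -7.58
[[1.86, 2.27, 0.8], [1.55, 2.5, 0.8], [1.2, 2.68, 0.8]]
```

View pics/top4.png

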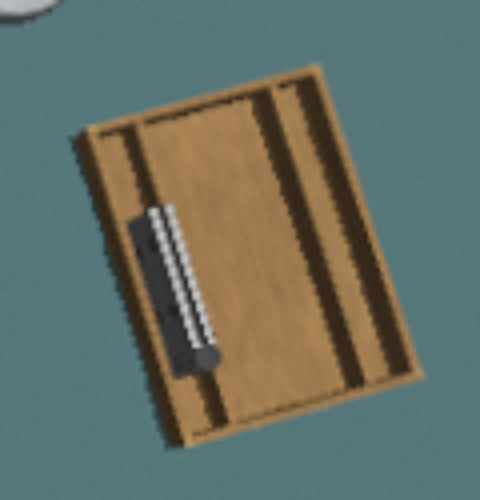

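>>> {"api": "move_arm", "payload": {
  "jaw": [60,60,60,60,60],
  "slide": [
    [1.9,2.3,0],
    [1.5,2.5,0],
    [1.2,2.7,2.0],
    [0,0,3.0],
    [0,0,0]
  ],
  "dr": [
    [0,0,-7.6],
    [0,0,-7.6],
    [0,0,-7.6],
    [0,0,0],
    [0,0,0]
  ]
}}

```text
time: 16.15
position: [0.5357, 0.2847, 0.0901]
tool_rot: [-0.656, -3.066, 0.006]
ft_force: [-0.3, -1.2, -1.3]
grip_width: 0.764
```

```bash
python3 look.py w7; python3 - <<'E'
from fit import *
plan(.5377,.2864,.038,66)
W=np.load("w7.npz")["W"];P=W.reshape(-1,3)
q=P[(P[:,2]>.06)&(P[:,2]<.074)&(np.hypot(P[:,0]-.54,P[:,1]-.285)<.06)]
r=cv2.minAreaRect((q[:,:2]*1000).astype(np.float32));print(r,cv2.boxPoints(r))
E
```

```text
t 16.2 pos [0.5371 0.2845 0.0921] yaw 65.75 zax [-0.004 -0.002 -1.   ] F [0.2 0.  0.6] w 66.6 q7 0.29
n 2 dr z -0.12
[[0.0, 0.11, 2.71], [0.0, 0.11, 2.71]]
((531.279541015625, 290.7266845703125), (13.915345191955566, 76.32359313964844), 66.72193145751953) [[493.47458 299.4167 ]
 [563.58527 269.2541 ]
 [569.0845  282.03668]
 [498.97382 312.19928]]
```

View pics/w7.png

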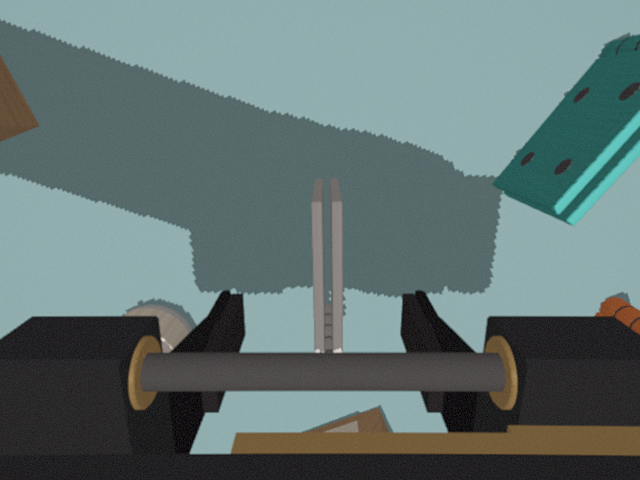

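>>> {"api": "move_arm", "payload": {
  "jaw": [60,60,60,255,255],
  "slide": [
    [0,0.1,2.6],
    [0,0.1,2.6],
    [0,0,0],
    [0,0,0],
    [0,0,0]
  ],
  "dr": [
    [0,0,0],
    [0,0,-0.5],
    [0,0,0],
    [0,0,0],
    [0,0,0]
  ],
  "force": 30
}}

```text
time: 16.7
position: [0.5404, 0.2877, 0.0441]
tool_rot: [0.647, 3.072, 0.003]
ft_force: [0.5, -0.3, -0.1]
grip_width: 0.662
```

>>> {"api": "move_arm", "payload": {
  "jaw": [255,255,255,255,255],
  "slide": [
    [0,0,0],
    [0,0,0],
    [0,0,0],
    [0,0,0],
    [0,0,0]
  ],
  "dr": [
    [0,0,0],
    [0,0,0],
    [0,0,0],
    [0,0,0],
    [0,0,0]
  ]
}}

```text
time: 17.2
position: [0.5391, 0.2873, 0.0419]
tool_rot: [0.646, 3.074, -0.0]
ft_force: [0.4, 0.3, -0.2]
grip_width: 0.212
```

>>> {"api": "move_arm", "payload": {
  "jaw": [255,255,255,255,255],
  "slide": [
    [0,0,0],
    [0,0,0],
    [0,0,-3],
    [0,0,-4.5],
    [0,0,-3.5]
  ],
  "dr": [
    [0,0,0],
    [0,0,0],
    [0,0,0],
    [0,0,0],
    [0,0,0]
  ]
}}

```text
time: 17.7
position: [0.5385, 0.2873, 0.1526]
tool_rot: [-0.645, -3.073, 0.001]
ft_force: [1.2, 0.4, -4.3]
grip_width: 0.154
```

```bash
python3 - <<'E'
from fit import *
plan(.5045,-.352,.165,-74.3)
E
```

```text
t 17.7 pos [0.5385 0.2873 0.1526] yaw 66.3 zax [-0.001 -0.    -1.   ] F [ 1.2  0.4 -4.3] w 13.4 q7 0.33
n 18 dr z 7.81
[[-1.25, -3.33, -0.07], [-1.7, -3.13, -0.07], [-2.1, -2.87, -0.07], [-2.47, -2.55, -0.07], [-2.8, -2.19, -0.07]]
[[-3.07, -1.79, -0.07], [-3.29, -1.36, -0.07], [-3.44, -0.9, -0.07], [-3.53, -0.42, -0.07], [-3.56, 0.06, -0.07]]
[[-3.52, 0.54, -0.07], [-3.41, 1.01, -0.07], [-3.24, 1.47, -0.07], [-3.01, 1.9, -0.07], [-2.72, 2.29, -0.07]]
[[-2.39, 2.64, -0.07], [-2.01, 2.94, -0.07], [-1.59, 3.18, -0.07]]
```

>>> {"api": "move_arm", "payload": {
  "jaw": [255,255,255,255,255],
  "slide": [
    [-1.3,-3.3,-0.5],
    [-1.7,-3.1,-0.5],
    [-2.1,-2.9,-0.1],
    [-2.5,-2.5,0],
    [-2.8,-2.2,0]
  ],
  "dr": [
    [0,0,7.8],
    [0,0,7.8],
    [0,0,7.8],
    [0,0,7.8],
    [0,0,7.8]
  ]
}}

```text
time: 18.2
position: [0.5295, 0.1083, 0.1619]
tool_rot: [-1.642, -2.677, 0.002]
ft_force: [0.3, 0.5, -4.9]
grip_width: 0.156
```

>>> {"api": "move_arm", "payload": {
  "jaw": [255,255,255,255,255],
  "slide": [
    [-3.1,-1.8,0],
    [-3.3,-1.4,0],
    [-3.4,-0.9,0],
    [-3.5,-0.4,0],
    [-3.6,0.1,0]
  ],
  "dr": [
    [0,0,7.8],
    [0,0,7.8],
    [0,0,7.8],
    [0,0,7.8],
    [0,0,7.8]
  ]
}}

```text
time: 18.7
position: [0.5204, -0.069, 0.1619]
tool_rot: [-2.441, -1.976, 0.002]
ft_force: [0.8, 0.6, -4.5]
grip_width: 0.159
```

>>> {"api": "move_arm", "payload": {
  "jaw": [255,255,255,255,255],
  "slide": [
    [-3.5,0.5,0],
    [-3.4,1.0,0],
    [-3.2,1.5,0],
    [-3.0,1.9,0],
    [-2.7,2.3,0]
  ],
  "dr": [
    [0,0,7.8],
    [0,0,7.8],
    [0,0,7.8],
    [0,0,7.8],
    [0,0,7.8]
  ]
}}

```text
time: 19.2
position: [0.5117, -0.2456, 0.1617]
tool_rot: [-2.96, -1.047, 0.002]
ft_force: [0.3, 0.4, -4.1]
grip_width: 0.154
```

```bash
python3 - <<'E'
from fit import *
plan(.5045,-.352,.16,-74.3)
E
```

```text
t 19.2 pos [ 0.5117 -0.2456  0.1617] yaw -51.03 zax [-0.002  0.001 -1.   ] F [ 0.3  0.4 -4.1] w 13.4 q7 -0.59
n 3 dr z 7.76
[[-2.42, 2.61, 0.05], [-2.04, 2.91, 0.05], [-1.63, 3.16, 0.05]]
```

>>> {"api": "move_arm", "payload": {
  "jaw": [255,255,255,255,255],
  "slide": [
    [-2.4,2.6,0],
    [-2.0,2.9,0],
    [-1.6,3.2,0],
    [0,0,0],
    [0,0,0]
  ],
  "dr": [
    [0,0,7.8],
    [0,0,7.8],
    [0,0,7.8],
    [0,0,0],
    [0,0,0]
  ]
}}

```text
time: 19.7
position: [0.5057, -0.3514, 0.1611]
tool_rot: [-3.109, -0.431, 0.003]
ft_force: [0.6, 1.9, -4.7]
grip_width: 0.156
```

```bash
python3 look.py w8; python3 slot.py w8 .185;python3 -c "
from h import *
plan(.5045,-.352,.0445,-74.2)"
```

```text
0.06 [(np.float64(-130.1), np.float64(-125.0), 403), (np.float64(-101.5), np.float64(-96.0), 366), (np.float64(-16.3), np.float64(-11.4), 242), (np.float64(12.7), np.float64(17.5), 242)]
0.08 [(np.float64(-130.0), np.float64(-124.7), 421), (np.float64(-101.3), np.float64(-96.2), 392), (np.float64(-16.0), np.float64(-11.3), 262), (np.float64(12.7), np.float64(17.3), 264)]
0.1 [(np.float64(-128.0), np.float64(15.1), 2688)]
hinge 0.005 [-11.2  12. ] 2233
hinge 0.015 [-15.4  16.2] 2581
hinge 0.025 [-28.8  28.8] 25839
hinge 0.035 [-29.  29.] 20074
hinge 0.045 [-6.3  6.9] 836
t 19.75 pos [ 0.5065 -0.3498  0.1615] yaw -74.08 zax [-0.002  0.003 -1.   ] F [ 0.   0.4 -4.9] w 13.7 q7 -0.83
n 3 dr z 0.04
[[-0.08, 0.06, 3.9], [-0.08, 0.06, 3.9], [-0.08, 0.06, 3.9]]
```

View pics/w8.png

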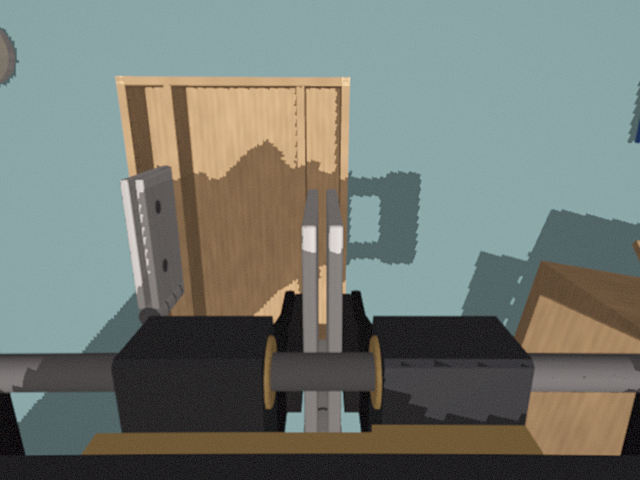

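>>> {"api": "move_arm", "payload": {
  "jaw": [255,255,255,255],
  "slide": [
    [0,0,3.7],
    [0,0,3.7],
    [0,0,0],
    [0,0,0]
  ],
  "dr": [
    [0,0,0],
    [0,0,0],
    [0,0,0],
    [0,0,0]
  ]
}}

```text
time: 20.15
position: [0.507, -0.3494, 0.0887]
tool_rot: [-3.109, -0.437, 0.002]
ft_force: [1.4, 0.7, -3.9]
grip_width: 0.154
```

```bash
python3 look.py w9; python3 slot.py w9 .115;python3 -c "
from h import *
plan(.5045,-.352,.0445,-74.2)"
```

```text
0.06 [(np.float64(-131.7), np.float64(-126.4), 787), (np.float64(-102.6), np.float64(-97.5), 700), (np.float64(-17.8), np.float64(-12.9), 438), (np.float64(11.1), np.float64(16.0), 441)]
0.08 [(np.float64(-131.6), np.float64(-126.1), 890), (np.float64(-102.5), np.float64(-97.3), 749), (np.float64(-17.6), np.float64(-12.8), 484), (np.float64(11.2), np.float64(16.0), 485)]
0.1 [(np.float64(-129.2), np.float64(13.4), 4746)]
hinge 0.005 [-13.7   9.5] 1728
hinge 0.015 [-17.9  13.5] 2968
hinge 0.025 [-28.9  28.9] 25227
hinge 0.035 [-29.   29.1] 20718
hinge 0.045 [-9.   4.2] 829
t 20.2 pos [ 0.5082 -0.3505  0.0904] yaw -74.03 zax [ 0.002 -0.001 -1.   ] F [ 1.   0.1 -4.4] w 13.2 q7 -0.86
n 1 dr z 0.17
[[-0.4, 0.04, 4.59]]
```

>>> {"api": "move_arm", "payload": {
  "jaw": [255,255,255,255,255],
  "slide": [
    [-0.2,0.1,1.0],
    [0,0,1.2],
    [0,0,1.2],
    [0,0,0.7],
    [0,0,0.2]
  ],
  "dr": [
    [0,0,0],
    [0,0,0],
    [0,0,0],
    [0,0,0],
    [0,0,0]
  ]
}}

```text
time: 20.7
position: [0.5047, -0.3524, 0.0456]
tool_rot: [-3.111, -0.433, 0.002]
ft_force: [-4.8, 1.7, 6.5]
grip_width: 0.161
```

>>> {"api": "move_arm", "payload": {
  "jaw": [255,255],
  "slide": [
    [0,0,0.1],
    [0,0,0]
  ],
  "dr": [
    [0,0,0],
    [0,0,0]
  ]
}}

```text
time: 20.9
position: [0.505, -0.3525, 0.0456]
tool_rot: [3.111, 0.434, -0.001]
ft_force: [-3.2, 1.3, 3.2]
grip_width: 0.159
```

>>> {"api": "move_arm", "payload": {
  "jaw": [120,120,120,120,120],
  "slide": [
    [0,0,0],
    [0,0,0],
    [0,0,0],
    [0,0,-3],
    [0,0,-4.5]
  ],
  "dr": [
    [0,0,0],
    [0,0,0],
    [0,0,0],
    [0,0,0],
    [0,0,0]
  ]
}}

```text
time: 21.4
position: [0.5035, -0.3514, 0.1177]
tool_rot: [-3.107, -0.433, 0.006]
ft_force: [0.5, -0.5, 0.7]
grip_width: 0.493
```

```bash
python3 - <<'E'
from fit import *
im,d=get_image("top");cv2.imwrite("pics/top5.png",im[:,:,::-1]);W=cloud("top",d)
P=W[240:330,330:375].reshape(-1,3);q=P[(P[:,2]>.012)&(P[:,2]<.045)]
r=cv2.minAreaRect((q[:,:2]*1000).astype(np.float32));print(r,np.median(q,0),cv2.boxPoints(r))
c=q[:,:2].mean(0);t=np.linalg.svd(q[:,:2]-c)[2][0];print(c,t,np.degrees(np.arctan2(t[1],t[0])))
for a in np.arange(.35,.56,.02):
    m=(q[:,0]>a)&(q[:,0]<a+.02);print(round(a,2),m.sum(),np.round(np.median(q[m],0),4) if m.any() else '')
plan(.45,0,.12,-78)
E
```

```text
((449.6895751953125, 1.0185890197753906), (163.10633850097656, 27.342529296875), 14.252470970153809) [4.48453269e-01 3.28180295e-04 2.63855046e-02] [[367.28082    -5.8089333]
 [374.0124    -32.309868 ]
 [532.0983      7.8461113]
 [525.36676    34.347046 ]]
[4.49487214e-01 3.26438562e-04] [-0.9656925  -0.25968826] -164.9484343847638
0.35 1 [ 0.3689 -0.012   0.0132]
0.37 90 [ 0.3804 -0.0184  0.026 ]
0.39 84 [ 0.4    -0.0138  0.0265]
0.41 96 [ 0.4198 -0.0069  0.0262]
0.43 86 [ 0.4398 -0.0021  0.0266]
0.45 95 [0.4597 0.0027 0.0268]
0.47 85 [0.4791 0.0075 0.0264]
0.49 91 [0.5    0.0146 0.0271]
0.51 81 [0.5189 0.0171 0.0252]
0.53 4 [0.5304 0.011  0.0177]
0.55 0 
t 21.45 pos [ 0.5088 -0.3544  0.1283] yaw -74.12 zax [ 0.008 -0.006 -1.   ] F [ 2.2 -1.1  6.2] w 44.1 q7 -0.84
n 8 dr z 0.49
[[0.5, -4.46, 0.07], [0.47, -4.47, 0.07], [0.43, -4.47, 0.07], [0.39, -4.47, 0.07], [0.35, -4.48, 0.07]]
[[0.32, -4.48, 0.07], [0.28, -4.48, 0.07], [0.24, -4.48, 0.07]]
```

View pics/top5.png

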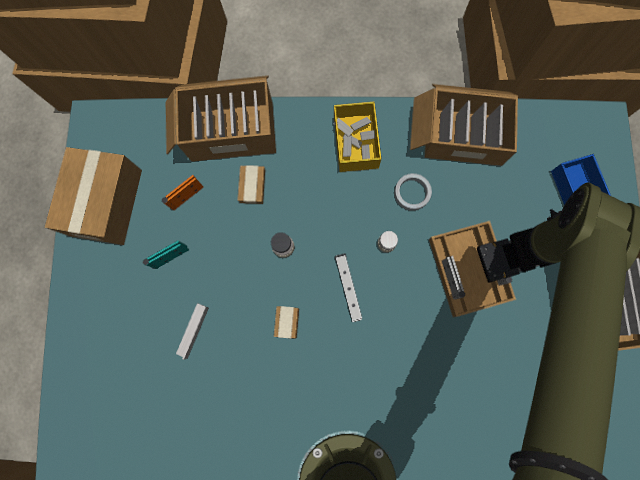

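>>> {"api": "move_arm", "payload": {
  "jaw": [110,110,110,110,110],
  "slide": [
    [0,0,-2.5],
    [0.4,-4.5,0],
    [0.4,-4.5,0],
    [0.4,-4.5,0],
    [0.4,-4.5,0]
  ],
  "dr": [
    [0,0,0],
    [0,0,0.2],
    [0,0,0.2],
    [0,0,0.2],
    [0,0,0.2]
  ]
}}

```text
time: 21.95
position: [0.4725, -0.1733, 0.1452]
tool_rot: [3.113, 0.411, 0.002]
ft_force: [0.4, -0.3, -0.3]
grip_width: 0.566
```

```bash
python3 - <<'E'
from fit import *
plan(.449,.001,.09,-75.5)
E
```

```text
t 21.95 pos [ 0.4725 -0.1733  0.1452] yaw -74.95 zax [ 0.002 -0.001 -1.   ] F [ 0.4 -0.3 -0.3] w 49.2 q7 -1.05
n 4 dr z 0.14
[[0.56, -4.36, 1.37], [0.55, -4.36, 1.37], [0.54, -4.37, 1.37], [0.53, -4.37, 1.37]]
```

>>> {"api": "move_arm", "payload": {
  "jaw": [110,110,110,110,110],
  "slide": [
    [0.6,-4.4,1.4],
    [0.6,-4.4,1.4],
    [0.5,-4.4,1.4],
    [0.5,-4.2,1.3],
    [0,0,0]
  ],
  "dr": [
    [0,0,0.1],
    [0,0,0.1],
    [0,0,0.2],
    [0,0,0.1],
    [0,0,0]
  ]
}}

```text
time: 22.45
position: [0.4473, 0.0051, 0.0888]
tool_rot: [-3.113, -0.413, 0.002]
ft_force: [0.3, -0.9, 0.5]
grip_width: 0.567
```

```bash
python3 look.py w10; python3 - <<'E'
from fit import *
plan(.449,.001,.008,-75.5)
im,d=get_image("top");np.savez("top6.npz",im=im,d=d);c=im[205:330,410:530];cv2.imwrite("pics/top6.png",cv2.resize(c,None,fx=4,fy=4)[:,:,::-1])
plan(.449,.001,.008,-75.5)
E
```

```text
t 22.5 pos [0.4484 0.0019 0.0895] yaw -75.07 zax [ 0. -0. -1.] F [ 0.4 -0.9 -0.1] w 49.5 q7 -1.39
n 2 dr z 0.22
[[0.02, 0.05, 4.08], [0.02, 0.05, 4.08]]
t 22.55 pos [ 4.492e-01 -3.000e-04  9.000e-02] yaw -75.26 zax [ 0.001 -0.001 -1.   ] F [ 0.  -0.7 -0.1] w 49.2 q7 -1.39
n 2 dr z 0.12
[[0.01, -0.07, 4.1], [0.01, -0.07, 4.1]]
```

View pics/w10.png

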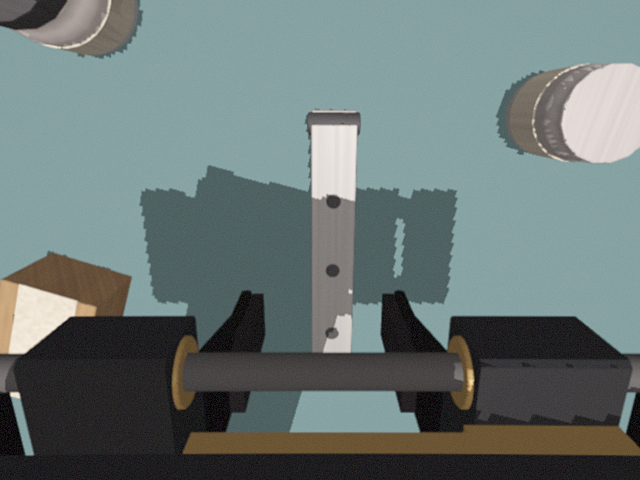

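View pics/top6.png

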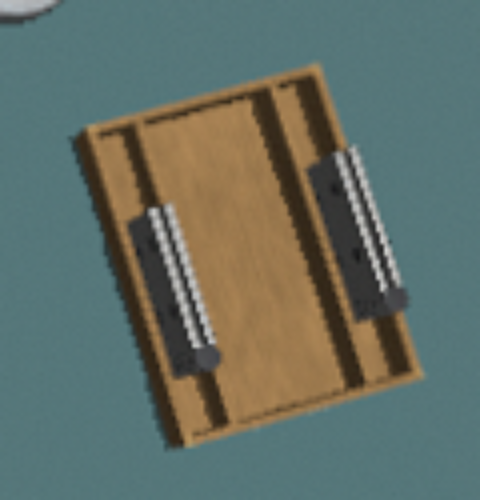

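```bash
python3 - <<'E'
from fit import *
W=np.load("w10.npz")["W"];P=W.reshape(-1,3)
q=P[(P[:,2]>.02)&(P[:,2]<.032)&(np.hypot(P[:,0]-.49,P[:,1]-.01)<.05)]
r=cv2.minAreaRect((q[:,:2]*1000).astype(np.float32));print(r,len(q))
plan(.449,.001,.008,-75.5)
E
```

```text
((483.9719543457031, 9.789287567138672), (88.09288787841797, 27.32826042175293), 15.173383712768555) 6882
t 22.55 pos [ 4.492e-01 -3.000e-04  9.000e-02] yaw -75.26 zax [ 0.001 -0.001 -1.   ] F [ 0.  -0.7 -0.1] w 49.2 q7 -1.39
n 2 dr z 0.12
[[0.01, -0.07, 4.1], [0.01, -0.07, 4.1]]
```

>>> {"api": "move_arm", "payload": {
  "jaw": [110,110,110,110,255],
  "slide": [
    [0,0,3.0],
    [0,0,3.0],
    [0,0,1.7],
    [0,0,0.5],
    [0,0,0]
  ],
  "dr": [
    [0,0,0],
    [0,0,0],
    [0,0,0],
    [0,0,0],
    [0,0,0]
  ],
  "force": 30
}}

```text
time: 23.05
position: [0.4491, -0.002, 0.0078]
tool_rot: [-3.116, -0.395, 0.001]
ft_force: [-0.3, -0.4, 0.6]
grip_width: 0.533
```

>>> {"api": "move_arm", "payload": {
  "jaw": [255,255,255,255,255],
  "slide": [
    [0,0,0],
    [0,0,0],
    [0,0,0],
    [0,0,0],
    [0,0,0]
  ],
  "dr": [
    [0,0,0],
    [0,0,0],
    [0,0,0],
    [0,0,0],
    [0,0,0]
  ]
}}

```text
time: 23.55
position: [0.4497, -0.0009, 0.0087]
tool_rot: [3.116, 0.399, 0.002]
ft_force: [-1.4, 1.0, 5.6]
grip_width: 0.275
```

>>> {"api": "move_arm", "payload": {
  "jaw": [255,255,255,255,255],
  "slide": [
    [0,0,0],
    [0,0,-2.5],
    [0,0,-4.5],
    [0,0,-4.5],
    [0,0,-2.0]
  ],
  "dr": [
    [0,0,0],
    [0,0,0],
    [0,0,0],
    [0,0,0],
    [0,0,0]
  ]
}}

```text
time: 24.05
position: [0.4503, -0.001, 0.1461]
tool_rot: [3.114, 0.398, 0.007]
ft_force: [0.9, -0.2, -4.1]
grip_width: 0.272
```

```bash
python3 - <<'E'
from fit import *
plan(.4945,-.295,.145,-74.3)
E
```

```text
t 24.05 pos [ 0.4503 -0.001   0.1461] yaw -75.42 zax [ 0.005 -0.002 -1.   ] F [ 0.9 -0.2 -4.1] w 23.7 q7 -1.34
n 7 dr z -0.16
[[-0.45, 4.22, 0.03], [-0.46, 4.22, 0.03], [-0.47, 4.22, 0.03], [-0.48, 4.22, 0.03], [-0.49, 4.22, 0.03]]
[[-0.51, 4.22, 0.03], [-0.52, 4.21, 0.03]]
```

>>> {"api": "move_arm", "payload": {
  "jaw": [255,255,255,255,255],
  "slide": [
    [-0.5,4.2,0],
    [-0.5,4.2,0],
    [-0.5,4.2,0],
    [-0.5,4.2,0],
    [-0.5,4.2,0]
  ],
  "dr": [
    [0,0,-0.2],
    [0,0,-0.2],
    [0,0,-0.2],
    [0,0,-0.2],
    [0,0,-0.2]
  ]
}}

```text
time: 24.55
position: [0.478, -0.2119, 0.1419]
tool_rot: [-3.112, -0.426, 0.003]
ft_force: [0.7, -0.0, -3.8]
grip_width: 0.274
```

>>> {"api": "move_arm", "payload": {
  "jaw": [255,255,255,255,255],
  "slide": [
    [-0.5,4.2,0],
    [-0.5,4.2,0],
    [0,0,0],
    [0,0,0],
    [0,0,0]
  ],
  "dr": [
    [0,0,-0.1],
    [0,0,-0.1],
    [0,0,0],
    [0,0,0],
    [0,0,0]
  ]
}}

```text
time: 25.05
position: [0.4915, -0.2923, 0.1419]
tool_rot: [-3.11, -0.433, 0.002]
ft_force: [-0.9, 0.5, -3.8]
grip_width: 0.271
```

```bash
python3 look.py w11; python3 - <<'E'
from fit import *
plan(.4945,-.295,.0127,-74.3)
im,d=get_image("side");c=im[260:480,190:450];cv2.imwrite("pics/side2.png",cv2.resize(c,None,fx=2.6,fy=2.6)[:,:,::-1])
E
python3 slot.py w11 .5 | head -8
```

```text
t 25.1 pos [ 0.4918 -0.2921  0.1423] yaw -74.11 zax [-0.001  0.001 -1.   ] F [ 0.4  0.  -3.7] w 23.9 q7 -0.9
n 3 dr z 0.06
[[0.06, 0.12, 4.32], [0.06, 0.12, 4.32], [0.06, 0.12, 4.32]]
0.06 [(np.float64(-70.9), np.float64(-65.9), 372), (np.float64(-42.1), np.float64(-37.1), 320), (np.float64(42.5), np.float64(47.5), 332), (np.float64(71.3), np.float64(76.3), 382)]
0.08 [(np.float64(-70.7), np.float64(-65.8), 393), (np.float64(-41.8), np.float64(-37.0), 341), (np.float64(42.6), np.float64(47.5), 348), (np.float64(71.3), np.float64(76.3), 414)]
0.1 [(np.float64(-174.2), np.float64(-154.0), 611), (np.float64(-68.9), np.float64(74.0), 2832)]
0.12 [(np.float64(-155.8), np.float64(-151.9), 712)]
0.14 [(np.float64(-168.1), np.float64(-155.7), 250)]
```

View pics/w11.png

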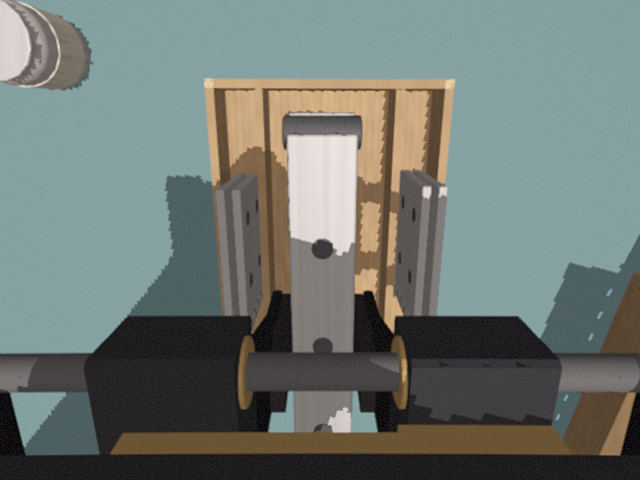

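View pics/side2.png

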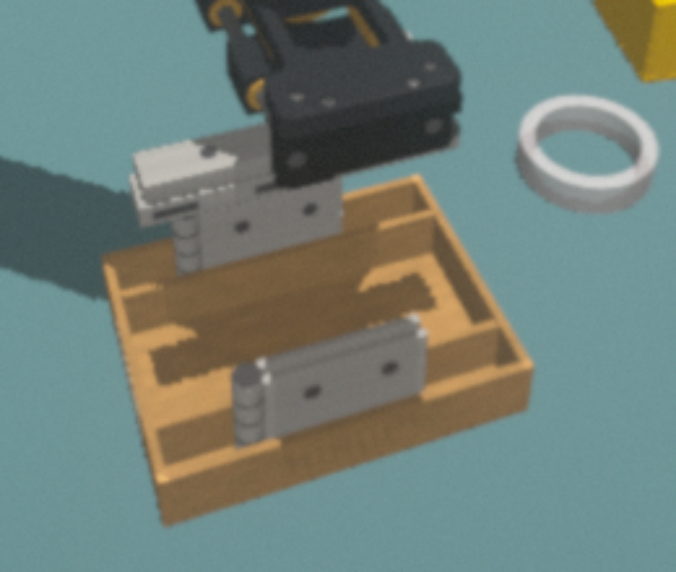

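```bash
python3 - <<'E'
from fit import *
z=np.load("w11.npz");s=get_state();M=R.from_rotvec(s["tool_rot"]).as_matrix()
W=z["W"].reshape(-1,3);P=(W-s["position"])@M
m=(W[:,2]>.03)&(W[:,2]<.042)&(abs(P[:,1]-.003)<.03)&(P[:,0]>.08)&(P[:,0]<.13);print("far wall x",np.percentile(P[m,0],[2,98]))
m=(W[:,2]>.12)&(W[:,2]<.19)&(abs(P[:,1])<.02)&(P[:,0]>.05)&(P[:,0]<.13);print("bracket",np.percentile(P[m],[1,50,99],axis=0))
E
```

```text
far wall x [0.09570365 0.10071303]
bracket [[ 0.05039654 -0.01425283 -0.01756977]
 [ 0.06777182 -0.00105533 -0.01583617]
 [ 0.08219854  0.01203349 -0.00257113]]
```

>>> {"api": "move_arm", "payload": {
  "jaw": [255,255,255,255,255],
  "slide": [
    [0.2,0.3,3.0],
    [0,0,3.0],
    [0,0,3.0],
    [0,0,0],
    [0,0,0]
  ],
  "dr": [
    [0,0,0],
    [0,0,0],
    [0,0,0],
    [0,0,0],
    [0,0,0]
  ]
}}

```text
time: 25.65
position: [0.4948, -0.2954, 0.0533]
tool_rot: [-3.111, -0.433, 0.0]
ft_force: [0.3, -0.7, -3.9]
grip_width: 0.274
```

>>> {"api": "move_arm", "payload": {
  "jaw": [255,255,255,255,255],
  "slide": [
    [0,0,1.2],
    [0,0,1.2],
    [0,0,1.0],
    [0,0,0.5],
    [0,0,0]
  ],
  "dr": [
    [0,0,0],
    [0,0,0],
    [0,0,0],
    [0,0,0],
    [0,0,0]
  ]
}}

```text
time: 26.15
position: [0.4945, -0.2961, 0.0134]
tool_rot: [-3.111, -0.431, 0.001]
ft_force: [0.1, -0.5, -4.8]
grip_width: 0.271
```

>>> {"api": "move_arm", "payload": {
  "jaw": [255,255],
  "slide": [
    [0,0,0.1],
    [0,0,0]
  ],
  "dr": [
    [0,0,0],
    [0,0,0]
  ]
}}

```text
time: 26.35
position: [0.4948, -0.2963, 0.0128]
tool_rot: [3.112, 0.431, 0.0]
ft_force: [0.7, -0.0, -3.6]
grip_width: 0.272
```

>>> {"api": "move_arm", "payload": {
  "jaw": [255,255],
  "slide": [
    [0,0,0.1],
    [0,0,0]
  ],
  "dr": [
    [0,0,0],
    [0,0,0]
  ]
}}

```text
time: 26.55
position: [0.4948, -0.2964, 0.0127]
tool_rot: [3.111, 0.431, -0.0]
ft_force: [-2.6, 1.4, 3.1]
grip_width: 0.269
```

>>> {"api": "move_arm", "payload": {
  "jaw": [150,150,150,150,150],
  "slide": [
    [0,0,0],
    [0,0,0],
    [0,0,0],
    [0,0,-3],
    [0,0,-4]
  ],
  "dr": [
    [0,0,0],
    [0,0,0],
    [0,0,0],
    [0,0,0],
    [0,0,0]
  ]
}}

```text
time: 27.05
position: [0.4931, -0.2954, 0.0805]
tool_rot: [-3.108, -0.431, 0.005]
ft_force: [0.3, -1.2, 0.0]
grip_width: 0.408
```

>>> {"api": "move_arm", "payload": {
  "jaw": [150,150,150,150,150],
  "slide": [
    [0,0,-4.5],
    [0,0,-4.5],
    [0,-4.5,0],
    [0,-4.5,0],
    [0,-4.5,0]
  ],
  "dr": [
    [0,0,0],
    [0,0,0],
    [0,0,0],
    [0,0,0],
    [0,0,0]
  ]
}}

```text
time: 27.55
position: [0.4579, -0.1651, 0.1723]
tool_rot: [3.111, 0.43, 0.002]
ft_force: [0.2, 0.8, 0.9]
grip_width: 0.413
```

>>> {"api": "move_arm", "payload": {
  "jaw": [150,150,150,150,150],
  "slide": [
    [0,-4.5,0],
    [0,-4.5,0],
    [0,-4.5,0],
    [0,0,0],
    [0,0,0]
  ],
  "dr": [
    [0,0,0],
    [0,0,0],
    [0,0,0],
    [0,0,0],
    [0,0,0]
  ]
}}

```text
time: 28.05
position: [0.4215, -0.0361, 0.1723]
tool_rot: [3.109, 0.434, 0.002]
ft_force: [-0.5, -0.9, 0.7]
grip_width: 0.41
```

```bash
python3 - <<'E'
from fit import *
im,d=get_image("side");c=im[260:480,190:450];cv2.imwrite("pics/side3.png",cv2.resize(c,None,fx=2.6,fy=2.6)[:,:,::-1])
im,d=get_image("top");W=cloud("top",d);cv2.imwrite("pics/top7.png",im[:,:,::-1])
c=np.array([.4945,-.295]);a=np.radians(15.8);e=np.array([np.cos(a),np.sin(a)]);f=np.array([-e[1],e[0]])
P=W.reshape(-1,3);P=P[(P[:,2]>.003)&(P[:,2]<.3)];u=(P[:,:2]-c)@e;v=(P[:,:2]-c)@f
for n,v0,z0,z1 in(("L",57,.062,.12),("R",-57,.062,.12),("mid",0,.022,.045)):
    m=(abs(v*1000-v0)<(14 if v0 else 33))&(abs(u)<.09)&(P[:,2]>z0)&(P[:,2]<z1)
    print(n,m.sum(),"u",np.round(np.percentile(u[m],[1,99])*1000),"v",np.round(np.percentile(v[m],[1,99])*1000,1),"z",np.round(np.percentile(P[m,2],[5,50,98])*1000,1))
print(get_state()["time"])
E
```

```text
L 297 u [-57.  38.] v [49.4 64.4] z [63.6 73.1 77.8]
R 332 u [-56.  41.] v [-65.3 -49.4] z [64.5 72.9 78. ]
mid 735 u [-78.  79.] v [-13.7  11.7] z [25.  30.1 34.6]
28.15
```

View pics/side3.png

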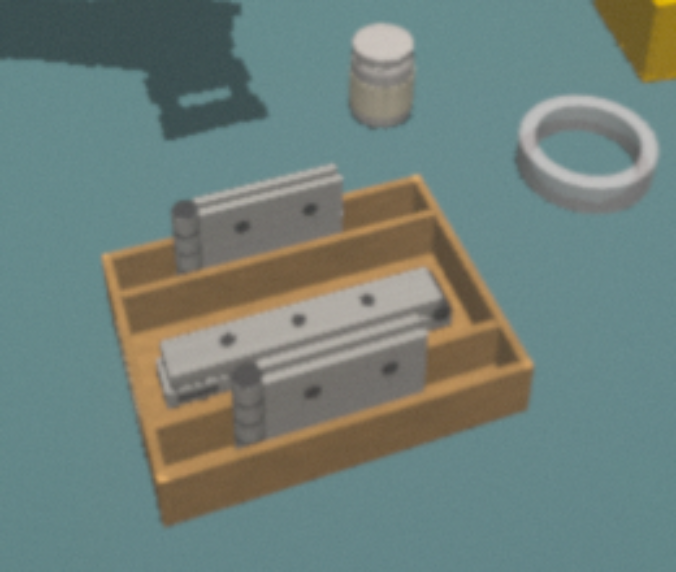

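View pics/top7.png

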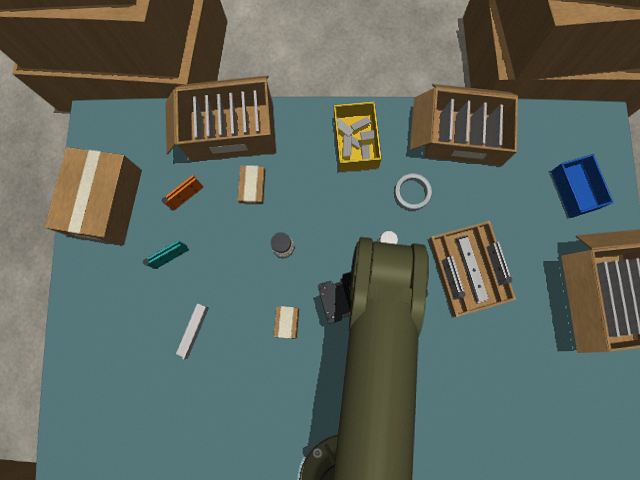

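```bash
python3 - <<'E'
from fit import *
for n in("side","top"):
    im,d=get_image(n);W=cloud(n,d)
    c=np.array([.4945,-.295]);a=np.radians(15.8);e=np.array([np.cos(a),np.sin(a)]);f=np.array([-e[1],e[0]])
    P=W.reshape(-1,3);u=(P[:,:2]-c)@e;v=(P[:,:2]-c)@f
    for nm,v0,w,z0,z1 in(("br",0,.008,.022,.05),("L",.057,.012,.066,.09),("R",-.057,.012,.066,.09),("wallL",.0715,.002,.028,.045),("wallR",-.0715,.002,.028,.045),("divL",.0425,.002,.028,.045)):
        m=(abs(v-v0)<w)&(abs(u)<.075)&(P[:,2]>z0)&(P[:,2]<z1)
        if m.sum()<20:continue
        A=np.c_[u[m],v[m]-v0,np.ones(m.sum())];s=np.linalg.lstsq(A,P[m,2],rcond=None)[0];print(n,nm,m.sum(),"z",s[2].round(4),"slope u",s[0].round(4))
E
```

```text
side br 986 z 0.0301 slope u 0.0021
side L 719 z 0.0731 slope u -0.0024
side R 1007 z 0.0725 slope u -0.0031
side wallL 92 z 0.0349 slope u 0.007
side wallR 510 z 0.0356 slope u 0.0047
side divL 299 z 0.0348 slope u 0.0078
top br 411 z 0.0304 slope u 0.0019
top L 259 z 0.0733 slope u 0.001
top R 293 z 0.0728 slope u -0.002
top wallL 121 z 0.0356 slope u -0.0084
top wallR 39 z 0.0362 slope u -0.0014
top divL 45 z 0.0358 slope u -0.0095
```

```bash
python3 -c "
from bench import *
print(close_job(),get_state()['time'])"
```

```text
the job is handed in; nothing more can be done
the job is handed in; nothing more can be done
```

The two hinges and the bracket are folded shut and back in the tray. I handed the job in at about 28 s of the 72 s allowed.

I folded all three parts first. Then I stood one hinge in each narrow slot and laid the bracket in the middle compartment last.

What the last camera checks showed:
- **Hinges:** Their tops are at about 73 mm, where 74 mm means down on the slot floor. The tops are level. Each measured about 15–16 mm across in the tray, roughly folded thickness, and the gripper read about 13.5 mm on each while closed.
- **Bracket:** It lies flat near the middle of its compartment, with its top at 30 mm as expected. The slope along it is about 0.002, so the arm is fully shut.
- **Other stock:** The turquoise and orange look-alikes and the loose stock were not touched. In the last top view they are where they started, except the tin, which the arm partly hides there; the side view shows it standing.

No check failed. The highest force reading was about 38 N in total on the fingertips, while pressing the bracket arm shut. Camera heights disagreed by only 1–2 mm, which is within calibration.

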